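# Swap the change gears on a lathe's gear plate

### The job

The lathe's feed is geared the wrong way: on the grey gear plate, the large and the small change gear must change places. First lift the collar off the small gear's stud and lay it in the parts tray, then park the large gear on the empty peg of the gear board; put the small gear down on the short stud, then the large gear on the long stud, and the collar back on top of the large gear. Push each of these three down firmly, so that you feel it lie flat, before you go on to the next, and let everything go at the end.

Things in the scene. Friction and masses are not known exactly. Their poses are not given: they have to be found in the camera images.
- large_gear_mid (a point): Large change gear: steel spur gear with a plain round hub on its upper side: 24 mm high (toothed rim the lower 10 mm, hub of 32 mm diameter above it), through bore 18 mm; 87 mm over the teeth, about 0.24 kg. The point is on its axis, half-way up (12 mm above its underside); z is its axis, hub upward. It starts on the short stud. Best gripped across the hub, above the rim.
- small_gear_mid (a point): Small change gear: steel spur gear with a plain round hub on its upper side: 24 mm high (toothed rim the lower 10 mm, hub of 32 mm diameter above it), through bore 18 mm; 51 mm over the teeth, about 0.12 kg. The point is on its axis, half-way up (12 mm above its underside); z is its axis, hub upward. It starts on the long stud, under the collar. Best gripped across the hub.
- collar_mid (a point): Plain spacer collar (tube), bare metal: 32 mm outside diameter, 18 mm bore, 14 mm high, about 0.06 kg. The point is its centre (7 mm above its underside); z is its axis. It starts on the long stud, on top of the small gear's hub.
- short_stud: Short upright stud on the grey gear plate (10 mm thick, flat on the bench). Origin at its foot on the plate's upper face, z up. A six-sided shoulder 36 mm across carries the gear's underside 6 mm above the origin; post 14 mm in diameter, ending in a cone from 30 mm to the tip at 40 mm (5.6 mm wide). A firm push is 8 N or more for half a second, on top of the hub or in the grip.
- long_stud: Long upright stud on the same plate, 120 mm left or right of the short one. Origin at its foot on the plate's upper face (10 mm above the bench), z up. A round shoulder 40 mm across carries the gear's underside 6 mm above the origin, its hub's top (the collar's seat) is then at 30 mm; post 14 mm in diameter, ending in a cone from 44 mm to the tip at 54 mm.
- empty_peg: The one empty wooden peg on the plywood gear board behind the long batten; the board's other two pegs, 90 mm apart, carry spare gears that stay (hub tops 42 mm above the bench). Origin at the peg's foot on the board's upper face, 18 mm above the bench; peg 13 mm in diameter, 36 mm high, tapered above 24 mm. A parked gear lies flat on the board.
- parts_tray: Shallow open metal parts tray, empty, 150 mm (its x) by 116 mm (its y), 14 mm high, walls and floor about 3 mm. The origin is on the bench under its centre.
Mind the look-alikes: they are no part of the job. What is shaped like the part that bears collar_mid but green, red or turquoise is not meant.

How it is judged (in metres and radians):
On the way, in this order (a step that is already met when the one before it is completed fails the run):
1. the collar lies in the parts tray, let go (x of collar_mid in the frame of parts_tray between -0.072 and 0.072 m and y of collar_mid in the frame of parts_tray between -0.055 and 0.055 m and z of collar_mid in the frame of parts_tray between 0 and 0.022 m and contact force between the fingers and collar below 0.2 N), for 0.2 s.
2. the large gear is parked flat on the empty peg, let go (horizontal distance between large_gear_mid and empty_peg below 0.006 m and z of large_gear_mid in the frame of empty_peg between 0.008 and 0.015 m and angle between large_gear's own z axis and vertical below 0.08 rad and contact force between the fingers and large_gear below 0.2 N), for 0.2 s.
3. the small gear sits on the short stud's shoulder and is pushed down on it (horizontal distance between small_gear_mid and short_stud below 0.006 m and z of small_gear_mid in the frame of short_stud between 0.014 and 0.021 m and angle between small_gear's own z axis and vertical below 0.08 rad and contact force between small_gear and short_stud above 5 N), for 0.15 s.
4. the large gear sits on the long stud's shoulder and is pushed down on it (horizontal distance between large_gear_mid and long_stud below 0.006 m and z of large_gear_mid in the frame of long_stud between 0.014 and 0.021 m and angle between large_gear's own z axis and vertical below 0.08 rad and contact force between large_gear and long_stud above 6 N), for 0.15 s.
5. the collar sits on the large gear's hub and is pushed down on it (horizontal distance between each of large_gear_mid, collar_mid and long_stud below 0.006 m and z of large_gear_mid in the frame of long_stud between 0.014 and 0.021 m and angle between each of large_gear, collar's own z axis and vertical below 0.08 rad and z of collar_mid in the frame of long_stud between 0.033 and 0.04 m and contact force between collar and large_gear above 4.5 N), for 0.15 s.
At the end, for the whole second after the job is handed in: Small gear flat on the short stud's shoulder, large gear flat on the long stud's shoulder, collar on top of the large gear's hub on the long stud: each within 6 mm of the stud's axis, within 3 mm of its seated height and upright within 0.08 rad; all released and at rest (horizontal distance between small_gear_mid and short_stud below 0.006 m and z of small_gear_mid in the frame of short_stud between 0.014 and 0.021 m and angle between each of small_gear, large_gear, collar's own z axis and vertical below 0.08 rad and horizontal distance between each of large_gear_mid, collar_mid and long_stud below 0.006 m and z of large_gear_mid in the frame of long_stud between 0.014 and 0.021 m and z of collar_mid in the frame of long_stud between 0.033 and 0.04 m and linear speed of each of small_gear, large_gear, collar below 0.02 m/s and contact force between the fingers and small_gear below 0.2 N and contact force between the fingers and large_gear below 0.2 N and contact force between the fingers and collar below 0.2 N); the robot touches nothing.
It also fails if it takes over 115 s, if anything falls off the work surface, if the arm or the gripper's body presses on something with over 40 N, if the wrist force passes 120 N, or if a joint passes its speed limit or range.

### The arm

A 6-joint arm with a two-finger parallel gripper is mounted at the origin on a cart in front of the work surface, level with it; the furniture and walls round the work are solid. World frame = base frame: x ahead of the robot, y to its left, z up, the work surface at z = 0. Lengths are in mm, angles in rad, forces in N, time in s.
With the tool pointing down it reaches from about 275 to 1000 mm from the base axis. Payload 8.4 kg.
Tool frame: the origin (TCP) lies midway between the tips of the shut fingers; the grasp point (between the pads) lies 19 mm behind it; z points along the fingers, x is the direction in which the jaws open and shut, and the axes are right-handed (so a half turn about z gives the same grasp; the last joint's range is limited). The gripper opens to 85 mm and grips with 20 to 120 N. Pads are 22 mm wide; open, the fingers measure 114 mm over their backs; the gripper's body (76 mm by 85 mm) begins 54 mm behind the grasp point. The pads swing forward as they close: fully open they stand 13 mm farther back than shut.
Start: joints at [-1.258, 0.353, 1.633, -0, 1.155, -0.002], TCP at [193.515, -594.289, 231.281] pointing down, gripper open.
Joint ranges: [-2.63, 2.63], [-0.92, 2.1], [0.06, 2.66], [-1.3, 4.44], [0, 2.69], [-3.02, 3.02]. Speed limits (rad/s): [2.22, 2.22, 2.79, 3.14, 3.14, 3.14].

### API

Orientations are given as [roll, pitch, yaw] about the fixed x, y, z axes, in that order (R = Rz(yaw) Ry(pitch) Rx(roll)).
In Python, from rig import sense, grab_frame, camera_model, job gives the robot as it stands.
- The arm moves only by the tool arm_command, never from a script. Its argument "plan" is a list of rows, each an object with "translation": the shift along the tool's x, y, z in cm, a list of three; "twist": the turn about the tool's z in rad; "gripper": the opening, from 0 (shut) to 1 (fully open). A call has exactly 5 rows; each row is the pose to reach, as a shift and turn from the pose measured when the call began, along the tool's axes at that moment; what a row does not reach only later rows make up. A row lasts 1/12 s, in which the tool goes at most 41.7 mm and 7.16 degrees, less where a joint would pass 70% of its speed; a pose out of reach is approached as far as the arm can. A call with a gripper value outside its range is refused whole. The fingers move at their own pace and stop on an object; "squeeze" is the grip in N (left out, the last holds). Time passes only in rows, so rows that repeat a pose let the fingers close, or fill a call up. It gives the time, the measured TCP pose, the force and the opening at its end, in the units of the state.
- sense(): the state, without advancing time (a new reading comes with each control period).
- grab_frame(name): name is "scene" or "top" or "wrist"; returns the picture (400x640x3 uint8, blue, green, red); there is no depth.
- camera_model(name): a dict with "fx", "fy", "cx", "cy" (pixels), "pose" (4x4, takes a point from camera to world coordinates). Camera axes: x right, y down, z forward; pixel columns grow to the right and rows downward; lengths in mm; the calibration is good to about 2 mm. A picture is of the moment at which its call begins: read the wrist's pose just before it. camera_model takes no time and is no camera call; for the wrist camera it gives the pose at the moment of the call.
- job.sign_off(): hands the job in, once; it reports no verdict.
The state is a dict: "clock": time; "qpos": joint angles; "qvel": joint speeds; "joint_efforts": joint torques, N m; "eef_pos": TCP position; "tcp_rot": TCP orientation; "contact_force": force on the tool from outside, world axes, zero at the start; "wrist_torque": the same for the moment, N m; "opening": opening from 0.0 (shut) to 1.0 (fully open).
Only numpy, scipy, OpenCV 4.12 (cv2) and the standard library are available. Lean on these libraries where they do the work, as an engineer would, in place of code of your own. Each camera call takes 0.05 s, during which the arm holds its last target.

## Working session

There is one attempt and no reset: what is moved stays moved. The work goes in short steps, Python scripts to look and compute and a tool call to move; the robot and the scene stay as the last step left them, time stands still between calls to the robot, and variables do not carry over. Pictures are saved under pics/ and viewed, and the job is handed in when it is done.

Besides the shell and the picture viewer there is one more tool, called as name(argument=value, ...) on one line, values as JSON. arm_command: Moves the arm, as the interface text tells. Its arguments: {"type":"object","properties":{"plan":{"type":"array","items":{"type":"object","properties":{"translation":{"type":"array","items":{"type":"number"}},"twist":{"type":"number"},"gripper":{"type":"number"}}}},"squeeze":{"type":"number"}},"required":["plan"]}

```bash
ls; mkdir -p pics; python3 - <<'E'
from rig import sense, grab_frame, camera_model, job
import cv2
print(sense())
for n in ["scene","top","wrist"]:
    m=camera_model(n);print(n,{k:(v if k!='pose' else [[round(float(a),3) for a in r] for r in v]) for k,v in m.items()})
    cv2.imwrite(f"pics/a_{n}.png",grab_frame(n))
E
```

```text
pics
{'clock': 0.0, 'qpos': array([-1.25838425e+00,  3.53643395e-01,  1.63415952e+00, -2.53281473e-05,
        1.15521996e+00, -2.42896089e-03]), 'qvel': array([-0.0012392 , -0.00053357,  0.00021678, -0.00166996, -0.00138856,
       -0.00024135]), 'joint_efforts': array([ 1.60836793e-03, -6.05236030e+01, -3.42068338e+01,  1.32351656e-04,
        9.37714329e-03, -1.44750021e-05]), 'eef_pos': array([ 193.36303921, -593.81278641,  230.55380023]), 'tcp_rot': array([ 3.14157297e+00,  1.43027292e-03, -1.25594506e+00]), 'contact_force': array([0.22410208, 0.35193847, 0.44993121]), 'wrist_torque': array([-0.00429379,  0.03525659,  0.07801828]), 'opening': 0.996444903456037}
scene {'fx': 397.2632304859799, 'fy': 397.2632304859799, 'cx': 317.80120093815833, 'cy': 196.3163874643927, 'pose': [[-0.653, -0.39, 0.649, -72.729], [-0.757, 0.361, -0.545, 447.737], [-0.022, -0.847, -0.531, 553.123], [0.0, 0.0, 0.0, 1.0]]}
top {'fx': 471.261485255726, 'fy': 471.261485255726, 'cx': 319.65461386811256, 'cy': 189.4627271863299, 'pose': [[-0.012, -0.996, 0.086, 415.676], [-1.0, 0.013, 0.008, -80.567], [-0.009, -0.086, -0.996, 1106.441], [0.0, 0.0, 0.0, 1.0]]}
wrist {'fx': 291.69903424601455, 'fy': 291.69903424601455, 'cx': 321.14150899255617, 'cy': 197.98147815192542, 'pose': [[0.31, -0.918, -0.247, 255.61], [-0.951, -0.299, -0.079, -573.802], [-0.001, 0.259, -0.966, 373.767], [0.0, 0.0, 0.0, 1.0]]}
```

View pics/a_top.png

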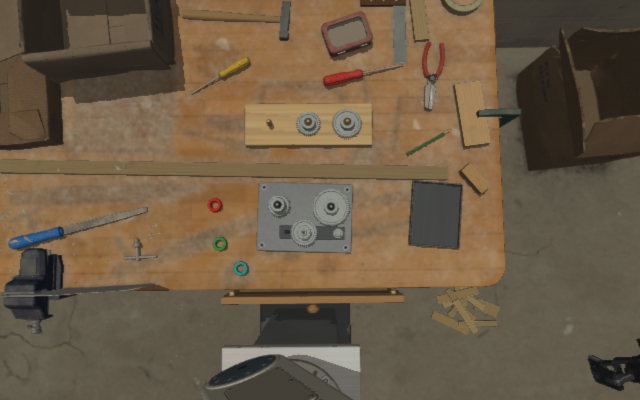

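View pics/a_scene.png

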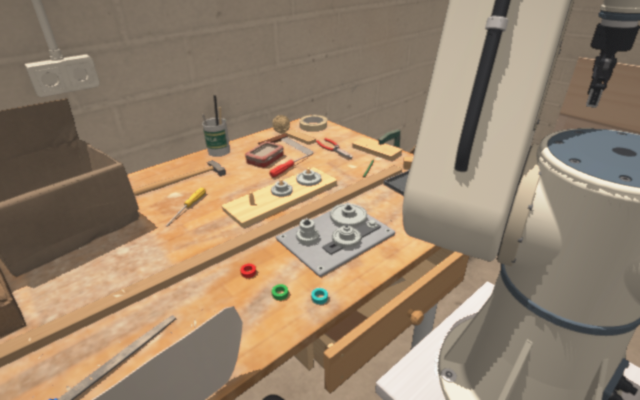

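View pics/a_wrist.png

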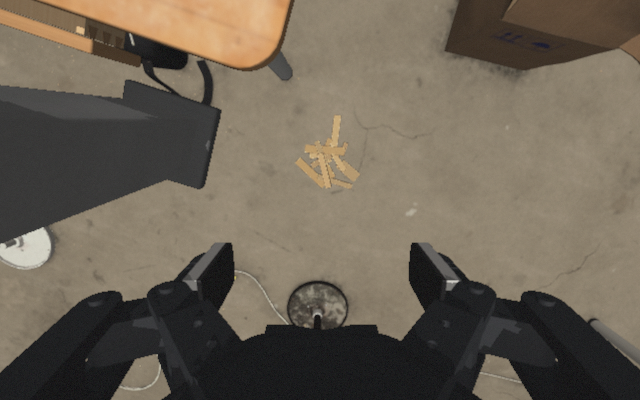

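```bash
python3 - <<'E'
import cv2
a=cv2.imread("pics/a_top.png")
cv2.imwrite("pics/a_top_c.png",cv2.resize(a[90:260,235:475],None,fx=3.3,fy=3.3,interpolation=cv2.INTER_CUBIC))
b=cv2.imread("pics/a_scene.png")
cv2.imwrite("pics/a_scene_c.png",cv2.resize(b[160:280,215:415],None,fx=4,fy=4,interpolation=cv2.INTER_CUBIC))
E
```

```text
(no output)
```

View pics/a_top_c.png

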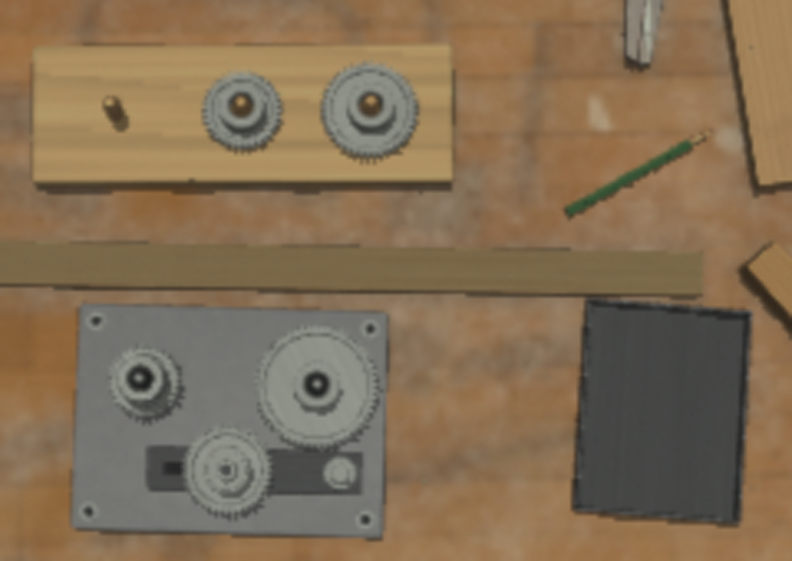

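View pics/a_scene_c.png

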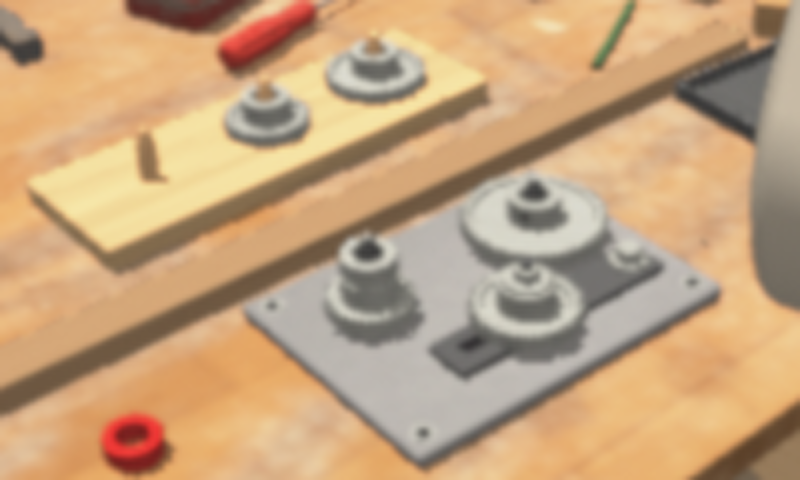

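```bash
cat > h.py <<'E'
from rig import sense, grab_frame, camera_model, job
import cv2, numpy as np
from scipy.spatial.transform import Rotation as R
def ray(m,u,v,z):
    P=np.array(m['pose']);d=P[:3,:3]@np.array([(u-m['cx'])/m['fx'],(v-m['cy'])/m['fy'],1.])
    o=P[:3,3];return o+d*(z-o[2])/d[2]
def proj(m,p):
    P=np.array(m['pose']);q=P[:3,:3].T@(np.asarray(p,float)-P[:3,3]);return np.array([m['fx']*q[0]/q[2]+m['cx'],m['fy']*q[1]/q[2]+m['cy']])
def shift(target,yaw=None):
    s=sense();Rm=R.from_euler('xyz',s['tcp_rot']).as_matrix()
    d=Rm.T@(np.asarray(target,float)-s['eef_pos'])/10
    print('t %.2f pos'%s['clock'],np.round(s['eef_pos'],1),'yaw %.3f'%s['tcp_rot'][2],'F',np.round(s['contact_force'],1),'op %.3f'%s['opening'])
    print('shift cm',np.round(d,2),'' if yaw is None else 'twist %.3f'%(-(yaw-s['tcp_rot'][2])))
def snap(n,f,crop=None,k=1):
    m=camera_model(n);a=grab_frame(n)
    cv2.imwrite(f"pics/{f}_raw.png",a)
    if crop: x0,y0,x1,y1=crop;a=a[y0:y1,x0:x1]
    if k!=1:a=cv2.resize(a,None,fx=k,fy=k,interpolation=cv2.INTER_CUBIC)
    cv2.imwrite(f"pics/{f}.png",a);np.save(f"pics/{f}.npy",m,allow_pickle=True)
    return m
E
python3 - <<'E'
from h import *
t=camera_model("top");s=camera_model("scene")
g=lambda x,y:(235+x/3.3,90+y/3.3)
for n,p,z in [("long",(141,378),60),("short",(316,383),45),("pegtip",(110,101),54),("pegfoot",(121,125),18),("tray",(662,412),12),("idler",(227,469),45),("sp1",(241,104),50),("sp2",(370,104),50)]:
    print(n,np.round(ray(t,*g(*p),z),1))
gs=lambda x,y:(215+x/4,160+y/4)
for n,p,z in [("long",(368,240),62),("short",(534,184),48),("pegtip",(146,135),54),("pegfoot",(149,178),18),("sp1",(264,90),54)]:
    print('scene',n,np.round(ray(s,*gs(*p),z),1))
for c in [(587,301),(749,312),(738,523),(573,511)]: print(np.round(ray(t,*g(*c),14),1))
# plate corners
for c in [(79,305),(388,315),(382,538),(73,527)]: print('plate',np.round(ray(t,*g(*c),10),1))
E
```

```text
long [473.4  21.8  60. ]
short [469.3 -96.3  45. ]
pegtip [665.   42.9  54. ]
pegfoot [656.   39.3  18. ]
tray [ 447.5 -339.1   12. ]
idler [411.5 -34.9  45. ]
sp1 [662.5 -47.2  50. ]
sp2 [ 661.2 -136.2   50. ]
scene long [470.9  22.9  62. ]
scene short [464.5 -94.7  48. ]
scene pegtip [654.   45.4  54. ]
scene pegfoot [662.1  42.7  18. ]
scene sp1 [649.1 -38.9  54. ]
[ 526.2 -288.5   14. ]
[ 516.9 -402.1   14. ]
[ 369.6 -388.8   14. ]
[ 379.3 -274.5   14. ]
plate [528.6  70.5  10. ]
plate [ 518.5 -148.4   10. ]
plate [ 362.  -141.3   10. ]
plate [372.3  74.9  10. ]
```

```bash
python3 -c "
from h import *
shift([472,22,190],0)"
```

```text
t 0.15 pos [ 193.4 -594.   230.7] yaw -1.256 F [-1.  -0.1  0.7] op 0.996
shift cm [-49.94 -45.56   4.13] twist -1.256
```

arm_command(plan=[{"translation": [-3,-2.7,0],"twist": -0.1,"gripper": 0.6},{"translation": [-6,-5.4,0],"twist": -0.2,"gripper": 0.6},{"translation": [-9,-8.1,0],"twist": -0.3,"gripper": 0.6},{"translation": [-12,-10.8,0],"twist": -0.4,"gripper": 0.6},{"translation": [-15,-13.5,0],"twist": -0.5,"gripper": 0.6}], squeeze=60)

```text
clock: 0.57
eef_pos: [275.5, -407.7, 230.6]
tcp_rot: [-3.141, 0.001, -0.752]
contact_force: [1.3, 0.1, -0.6]
opening: 0.596
```

```bash
python3 -c "
from h import *
shift([472,22,190],0)"
```

```text
t 0.57 pos [ 275.5 -407.7  230.6] yaw -0.752 F [ 1.3  0.1 -0.6] op 0.596
shift cm [-14.98 -44.81   4.11] twist -0.752
```

arm_command(plan=[{"translation": [-1.2,-3.7,0],"twist": -0.1,"gripper": 0.6},{"translation": [-2.4,-7.4,0],"twist": -0.2,"gripper": 0.6},{"translation": [-3.6,-11.1,0],"twist": -0.3,"gripper": 0.6},{"translation": [-4.8,-14.8,0],"twist": -0.4,"gripper": 0.6},{"translation": [-6,-18.5,0],"twist": -0.5,"gripper": 0.6}])

```text
clock: 0.98
eef_pos: [358.2, -229.8, 230.9]
tcp_rot: [-3.14, 0.0, -0.247]
contact_force: [1.2, -0.6, 0.1]
opening: 0.604
```

```bash
python3 -c "
from h import *
shift([472,22,190],0)"
```

```text
t 0.98 pos [ 358.2 -229.8  230.9] yaw -0.247 F [ 1.2 -0.6  0.1] op 0.604
shift cm [  4.88 -27.19   4.12] twist -0.247
```

arm_command(plan=[{"translation": [0.7,-3.9,0.2],"twist": -0.06,"gripper": 0.6},{"translation": [1.4,-7.8,0.4],"twist": -0.12,"gripper": 0.6},{"translation": [2.1,-11.7,0.6],"twist": -0.18,"gripper": 0.6},{"translation": [2.8,-15.6,0.8],"twist": -0.247,"gripper": 0.6},{"translation": [3.4,-19,1],"twist": -0.247,"gripper": 0.6}])

```text
clock: 1.4
eef_pos: [438.2, -51.5, 221.1]
tcp_rot: [-3.14, -0.0, 0.004]
contact_force: [0.3, -1.2, 0.4]
opening: 0.599
```

```bash
python3 -c "
from h import *
shift([472,22,190],0)
snap('wrist','w1')"
```

```text
t 1.40 pos [438.2 -51.5 221.1] yaw 0.004 F [ 0.3 -1.2  0.4] op 0.599
shift cm [ 3.42 -7.33  3.12] twist 0.004
```

View pics/w1.png

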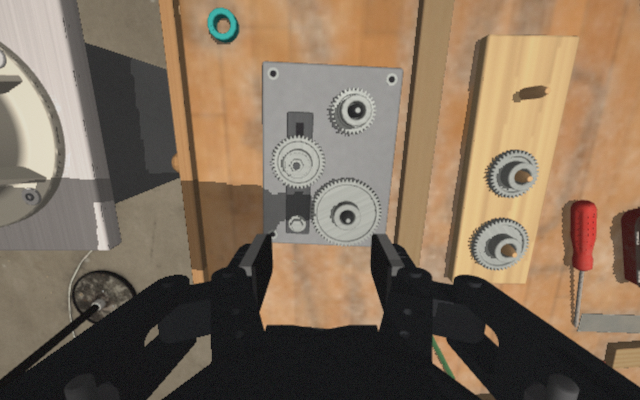

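```bash
python3 - <<'E'
from h import *
a=cv2.imread('pics/w1_raw.png')
cv2.imwrite('pics/w1c.png',cv2.resize(a[60:260,250:400],None,fx=3,fy=3,interpolation=cv2.INTER_CUBIC))
cv2.imwrite('pics/w1d.png',cv2.resize(a[60:280,440:590],None,fx=2.7,fy=2.7,interpolation=cv2.INTER_CUBIC))
E
```

```text
(no output)
```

View pics/w1c.png

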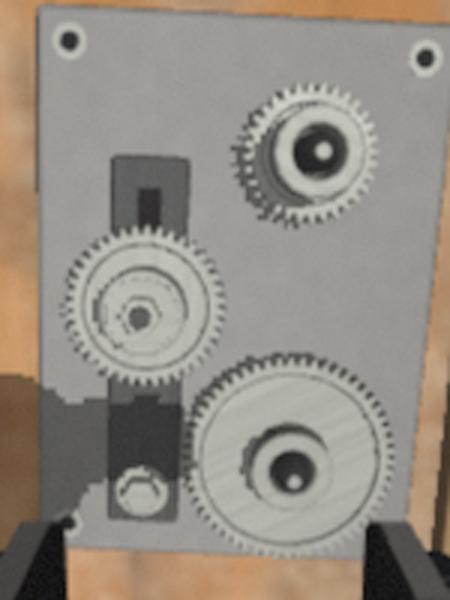

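View pics/w1d.png

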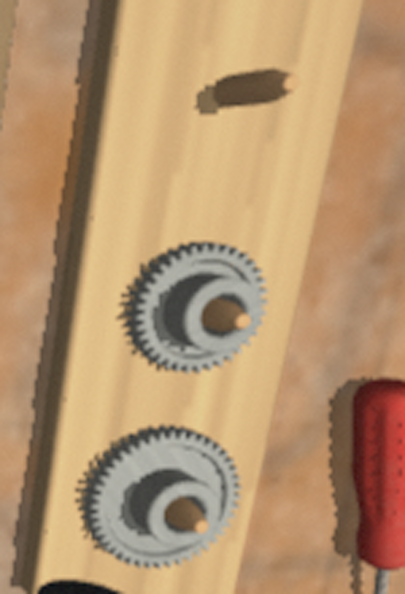

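```bash
python3 - <<'E'
from h import *
m=np.load('pics/w1.npy',allow_pickle=True).item()
for n,u,v,z in [("longtip",358,110.3,64),("collartop",356.3,110.3,54),("shorttip",348,220.3,50),("hub",347,216.7,40),("rim",346.3,211.6,26),("pegtip",547.4,90.7,54),("pegfoot",522,94.8,18),("sp1hub",520.7,175.2,42),("sp1tip",530,178.9,54),("sp2hub",507.8,250.4,42),("sp2tip",514.4,254.8,54)]:
    print(n,np.round(ray(m,u,v,z),1))
E
```

```text
longtip [474.3  23.3  64. ]
collartop [473.8  23.6  54. ]
shorttip [469.1 -96.4  50. ]
hub [468.8 -95.4  40. ]
rim [469.1 -93.6  26. ]
pegtip [664.9  43.3  54. ]
pegfoot [663.6  42.2  18. ]
sp1hub [662.1 -44.9  42. ]
sp1tip [664.6 -46.8  54. ]
sp2hub [ 663.2 -136.7   42. ]
sp2tip [ 663.5 -136.6   54. ]
```

arm_command(plan=[{"translation": [1.2,-2.6,2.5],"twist": 0,"gripper": 0.56},{"translation": [2.4,-5.2,5],"twist": 0,"gripper": 0.56},{"translation": [3.6,-7.5,8],"twist": 0,"gripper": 0.56},{"translation": [3.6,-7.5,11.5],"twist": 0,"gripper": 0.56},{"translation": [3.6,-7.5,12],"twist": 0,"gripper": 0.56}])

```text
clock: 1.87
eef_pos: [473.3, 29.0, 96.9]
tcp_rot: [-3.138, 0.006, 0.004]
contact_force: [-2.2, -0.3, -1.4]
opening: 0.559
```

```bash
python3 -c "
from h import *
shift([474,23,39],0)
m=snap('wrist','w2')
print(proj(m,[474,23,54]))"
```

```text
t 1.87 pos [473.3  29.   96.9] yaw 0.004 F [-2.2 -0.3 -1.4] op 0.559
shift cm [0.1  0.62 5.78] twist 0.004
[322.55900951 228.81316486]
```

View pics/w2.png

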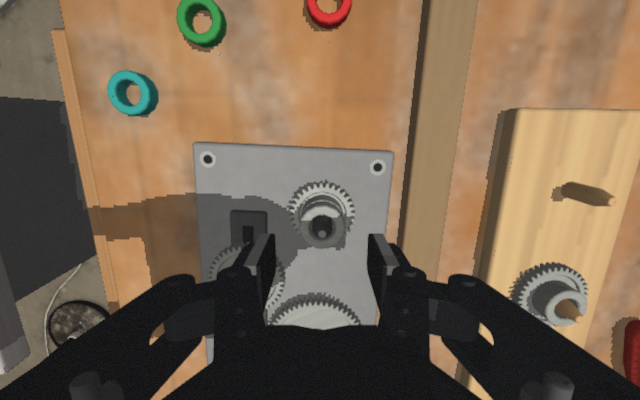

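arm_command(plan=[{"translation": [0.1,0.6,0.3],"twist": 0,"gripper": 0.56},{"translation": [0.1,0.6,2],"twist": 0,"gripper": 0.56},{"translation": [0.1,0.6,4],"twist": 0,"gripper": 0.56},{"translation": [0.1,0.6,5.7],"twist": 0,"gripper": 0.56},{"translation": [0.1,0.6,5.7],"twist": 0,"gripper": 0.56}])

```text
clock: 2.33
eef_pos: [473.3, 21.2, 40.6]
tcp_rot: [-3.138, 0.007, 0.002]
contact_force: [-0.8, 0.3, 0.3]
opening: 0.563
```

```bash
python3 -c "
from h import *
shift([474,23,39],0)
m=snap('wrist','w3')
m=snap('scene','s3',(255,180,415,280),5)"
```

```text
t 2.33 pos [473.3  21.2  40.6] yaw 0.002 F [-0.8  0.3  0.3] op 0.563
shift cm [ 0.07 -0.18  0.16] twist 0.002
```

View pics/w3.png

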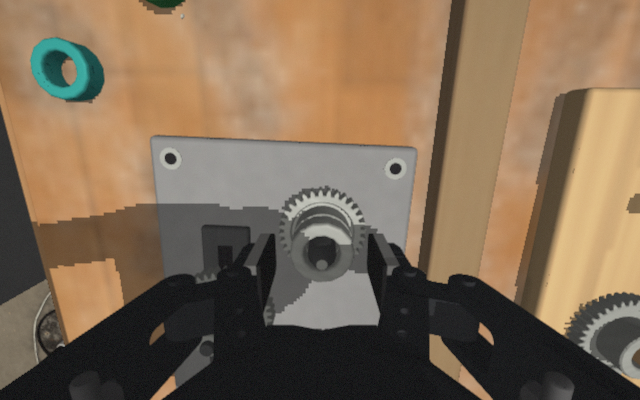

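View pics/s3.png

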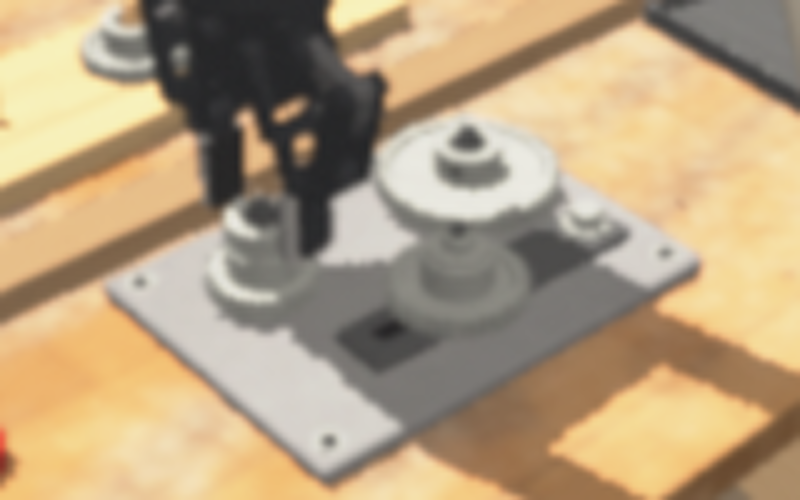

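```bash
python3 -c "
from h import *
m=camera_model('scene')
for z in (35,40,45,50,55): print(z,np.round(ray(m,317.6,230,z),1))
"
```

```text
35 [456.5   6.3  35. ]
40 [451.4  10.5  40. ]
45 [446.3  14.8  45. ]
50 [441.2  19.1  50. ]
55 [436.1  23.3  55. ]
```

arm_command(plan=[{"translation": [0.1,-0.2,0.05],"twist": 0,"gripper": 0.56},{"translation": [0.1,-0.2,0.05],"twist": 0,"gripper": 0.3},{"translation": [0.1,-0.2,0.05],"twist": 0,"gripper": 0.2},{"translation": [0.1,-0.2,0.05],"twist": 0,"gripper": 0.2},{"translation": [0.1,-0.2,0.05],"twist": 0,"gripper": 0.2}])

```text
clock: 2.85
eef_pos: [475.9, 23.5, 43.2]
tcp_rot: [-3.138, 0.004, 0.003]
contact_force: [-3.5, -1.5, 9.0]
opening: 0.346
```

arm_command(plan=[{"translation": [0,0,0],"twist": 0,"gripper": 0.2},{"translation": [0,0,0],"twist": 0,"gripper": 0.2},{"translation": [0,0,-0.5],"twist": 0,"gripper": 0.2},{"translation": [0,0,-1.5],"twist": 0,"gripper": 0.2},{"translation": [0,0,-3.5],"twist": 0,"gripper": 0.2}])

```text
clock: 3.27
eef_pos: [475.1, 23.4, 78.0]
tcp_rot: [-3.138, 0.007, 0.003]
contact_force: [-0.4, -0.4, 0.2]
opening: 0.344
```

```bash
python3 -c "
from h import *
shift([447,-339,100],0)
m=snap('wrist','w4')"
```

```text
t 3.27 pos [475.1  23.4  78. ] yaw 0.003 F [-0.4 -0.4  0.2] op 0.344
shift cm [-2.92 36.22 -2.3 ] twist 0.003
```

View pics/w4.png

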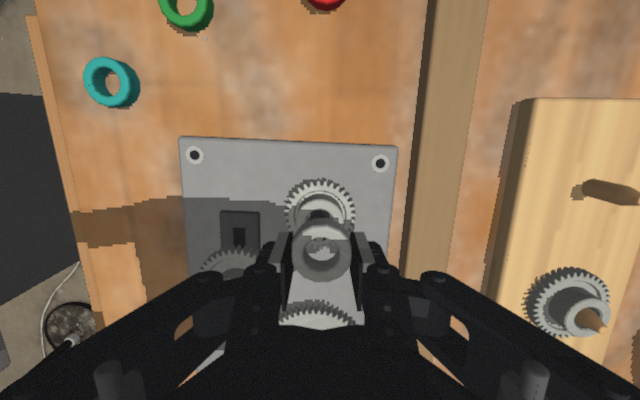

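arm_command(plan=[{"translation": [-0.3,3.8,-1],"twist": 0,"gripper": 0.2},{"translation": [-0.6,7.6,-2],"twist": 0,"gripper": 0.2},{"translation": [-0.9,11.5,-2],"twist": 0,"gripper": 0.2},{"translation": [-1.2,15.4,-2],"twist": 0,"gripper": 0.2},{"translation": [-1.5,19.3,-2],"twist": 0,"gripper": 0.2}])

```text
clock: 3.73
eef_pos: [463.6, -171.5, 102.7]
tcp_rot: [-3.139, -0.001, 0.003]
contact_force: [0.8, 0.2, -0.3]
opening: 0.344
```

arm_command(plan=[{"translation": [-0.3,3.8,0.5],"twist": 0,"gripper": 0.2},{"translation": [-0.6,7.6,1],"twist": 0,"gripper": 0.2},{"translation": [-0.9,11.5,1.5],"twist": 0,"gripper": 0.2},{"translation": [-1.2,14.5,2],"twist": 0,"gripper": 0.2},{"translation": [-1.4,16.5,3],"twist": 0,"gripper": 0.2}])

```text
clock: 4.15
eef_pos: [450.9, -340.5, 73.7]
tcp_rot: [3.141, -0.004, 0.001]
contact_force: [0.2, 0.4, 0.2]
opening: 0.345
```

```bash
python3 -c "
from h import *
shift([447,-339,9],0)
m=snap('wrist','w5')"
```

```text
t 4.15 pos [ 450.9 -340.5   73.7] yaw 0.001 F [0.2 0.4 0.2] op 0.345
shift cm [-0.41 -0.15  6.47] twist 0.001
```

View pics/w5.png

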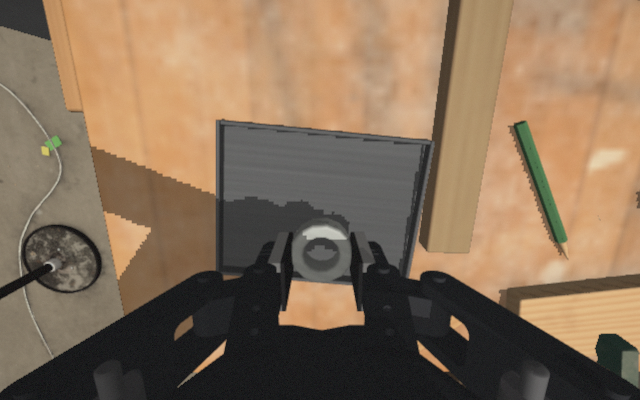

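arm_command(plan=[{"translation": [-0.3,0,2.5],"twist": 0,"gripper": 0.2},{"translation": [-0.3,0,4.5],"twist": 0,"gripper": 0.2},{"translation": [-0.3,0,6],"twist": 0,"gripper": 0.2},{"translation": [-0.3,0,6.4],"twist": 0,"gripper": 0.2},{"translation": [-0.3,0,6.5],"twist": 0,"gripper": 0.2}])

```text
clock: 4.62
eef_pos: [446.7, -341.6, 6.9]
tcp_rot: [-3.141, -0.001, 0.001]
contact_force: [-3.2, 0.1, 5.3]
opening: 0.348
```

```bash
python3 -c "
from h import *
shift([447,-339,9],0)"
```

```text
t 4.62 pos [ 446.7 -341.6    6.9] yaw 0.001 F [-3.2  0.1  5.3] op 0.348
shift cm [ 0.03 -0.26 -0.2 ] twist 0.001
```

arm_command(plan=[{"translation": [0,0,0],"twist": 0,"gripper": 0.4},{"translation": [0,0,0],"twist": 0,"gripper": 0.56},{"translation": [0,0,0],"twist": 0,"gripper": 0.56},{"translation": [0,0,-2],"twist": 0,"gripper": 0.56},{"translation": [0,0,-5],"twist": 0,"gripper": 0.56}])

```text
clock: 5.03
eef_pos: [445.3, -340.5, 55.8]
tcp_rot: [-3.138, 0.002, 0.002]
contact_force: [0.7, -0.1, -0.1]
opening: 0.56
```

```bash
python3 -c "
from h import *
shift([469,-96,60],0)
m=snap('wrist','w6')"
```

```text
t 5.03 pos [ 445.3 -340.5   55.8] yaw 0.002 F [ 0.7 -0.1 -0.1] op 0.560
shift cm [  2.4  -24.44  -0.34] twist 0.002
```

View pics/w6.png

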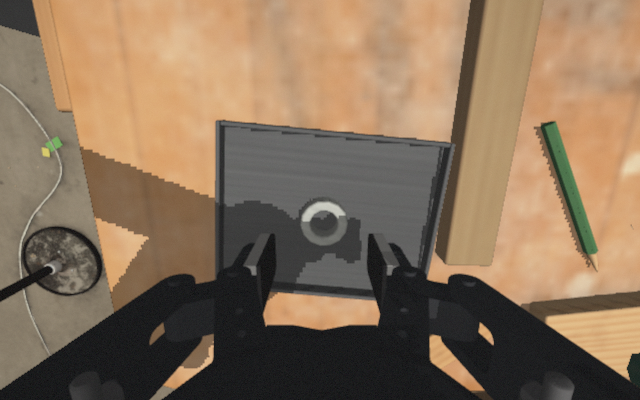

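arm_command(plan=[{"translation": [0.4,-3,-3],"twist": 0,"gripper": 0.56},{"translation": [0.8,-7,-5],"twist": 0,"gripper": 0.56},{"translation": [1.3,-11,-6],"twist": 0,"gripper": 0.56},{"translation": [1.8,-15,-6],"twist": 0,"gripper": 0.56},{"translation": [2.2,-19,-6],"twist": 0,"gripper": 0.56}])

```text
clock: 5.5
eef_pos: [470.8, -155.4, 124.0]
tcp_rot: [3.139, -0.009, 0.001]
contact_force: [0.2, 0.5, -0.1]
opening: 0.561
```

arm_command(plan=[{"translation": [0.1,-2,0.5],"twist": 0,"gripper": 0.56},{"translation": [0.2,-4,1.5],"twist": 0,"gripper": 0.56},{"translation": [0.2,-5,2.5],"twist": 0,"gripper": 0.56},{"translation": [0.2,-5,3],"twist": 0,"gripper": 0.56},{"translation": [0.2,-5,3],"twist": 0,"gripper": 0.56}])

```text
clock: 5.92
eef_pos: [472.4, -105.5, 92.9]
tcp_rot: [3.139, -0.007, 0.002]
contact_force: [-0.7, 0.3, 0.0]
opening: 0.56
```

```bash
python3 -c "
from h import *
shift([469,-96,27],0)
m=snap('wrist','w7')
print(proj(m,[469,-96,50]),proj(m,[469,-96,40]))"
```

```text
t 5.92 pos [ 472.4 -105.5   92.9] yaw 0.002 F [-0.7  0.3  0. ] op 0.560
shift cm [-0.39 -0.97  6.59] twist 0.002
[315.70286406 206.61308715] [315.83971161 202.44419891]
```

View pics/w7.png

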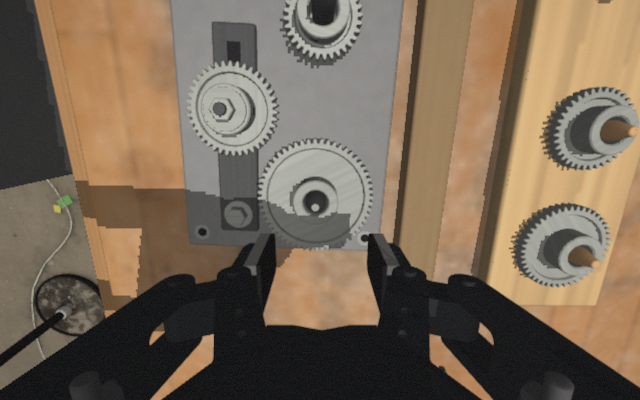

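arm_command(plan=[{"translation": [-0.3,-1,0.5],"twist": 0,"gripper": 0.56},{"translation": [-0.3,-1,2.5],"twist": 0,"gripper": 0.56},{"translation": [-0.3,-1,4.5],"twist": 0,"gripper": 0.56},{"translation": [-0.3,-1,6.2],"twist": 0,"gripper": 0.56},{"translation": [-0.3,-1,6.4],"twist": 0,"gripper": 0.56}])

```text
clock: 6.38
eef_pos: [468.5, -96.5, 27.2]
tcp_rot: [3.139, -0.004, -0.0]
contact_force: [-1.1, 0.5, -0.7]
opening: 0.561
```

```bash
python3 -c "
from h import *
shift([469,-96.3,28],0)
m=snap('wrist','w8')
m=snap('scene','s8',(255,180,415,280),5)"
```

```text
t 6.38 pos [468.5 -96.5  27.2] yaw -0.000 F [-1.1  0.5 -0.7] op 0.561
shift cm [ 0.05 -0.02 -0.08] twist -0.000
```

View pics/s8.png

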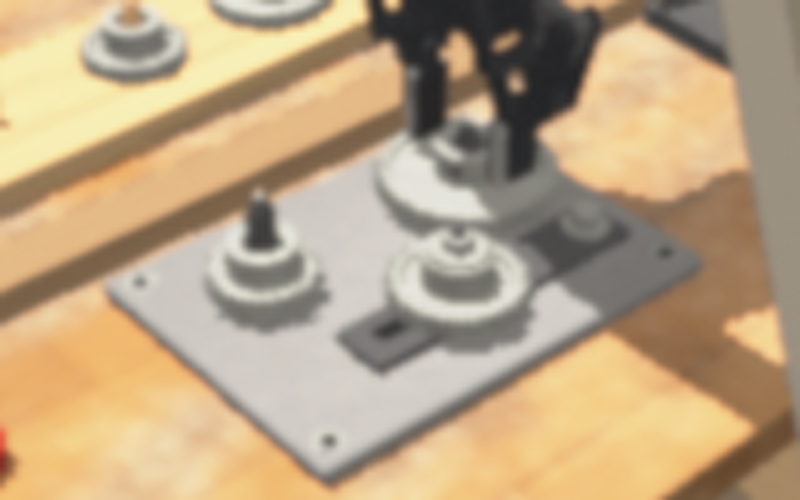

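View pics/w8.png

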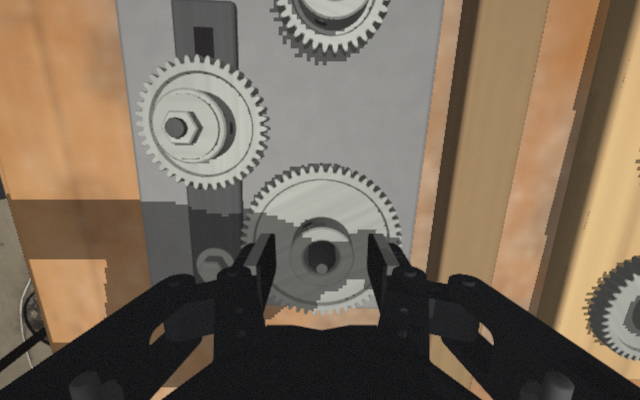

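Fingers straddle the hub, clear of the rim. Close with a firm grip.

arm_command(plan=[{"translation": [0,0,0],"twist": 0,"gripper": 0.4},{"translation": [0,0,0],"twist": 0,"gripper": 0.25},{"translation": [0,0,0],"twist": 0,"gripper": 0.2},{"translation": [0,0,0],"twist": 0,"gripper": 0.2},{"translation": [0,0,0],"twist": 0,"gripper": 0.2}], squeeze=90)

```text
clock: 6.9
eef_pos: [470.8, -96.9, 30.3]
tcp_rot: [3.138, -0.009, -0.0]
contact_force: [-0.7, 0.1, 6.8]
opening: 0.331
```

arm_command(plan=[{"translation": [0,0,0],"twist": 0,"gripper": 0.2},{"translation": [0,0,-0.5],"twist": 0,"gripper": 0.2},{"translation": [0,0,-2],"twist": 0,"gripper": 0.2},{"translation": [0,0,-4.5],"twist": 0,"gripper": 0.2},{"translation": [0,0,-7.5],"twist": 0,"gripper": 0.2}])

```text
clock: 7.32
eef_pos: [468.7, -96.4, 105.3]
tcp_rot: [3.139, -0.006, -0.0]
contact_force: [-0.3, -0.2, -2.8]
opening: 0.33
```

```bash
python3 -c "
from h import *
shift([664,44,100],0)
m=snap('wrist','w9')
m=snap('scene','s9',(215,140,415,290),4)"
```

```text
t 7.32 pos [468.7 -96.4 105.3] yaw -0.000 F [-0.3 -0.2 -2.8] op 0.330
shift cm [ 19.52 -14.05   0.6 ] twist -0.000
```

View pics/s9.png

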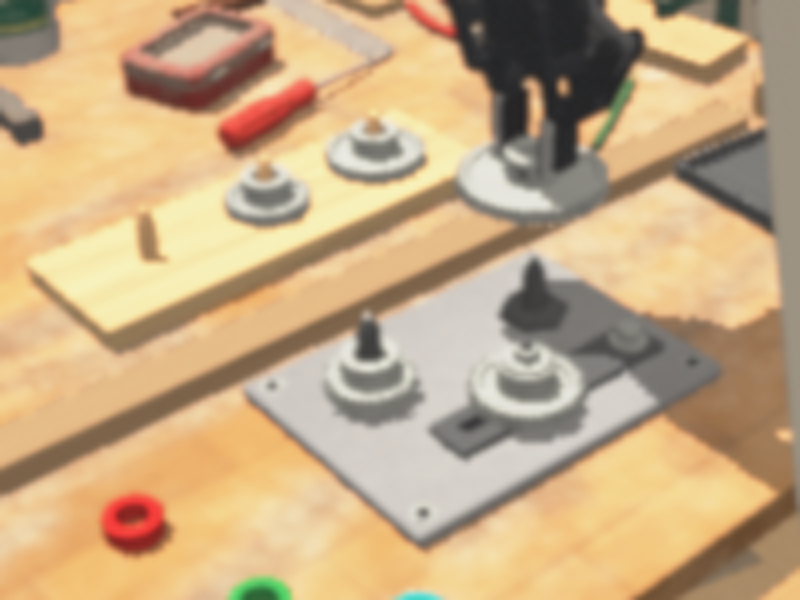

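View pics/w9.png

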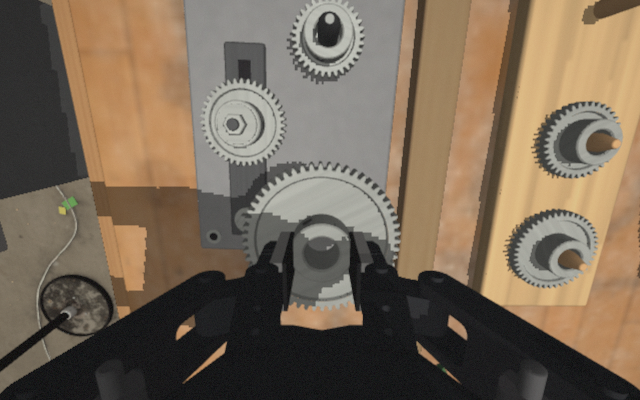

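arm_command(plan=[{"translation": [3,-2.2,0],"twist": 0,"gripper": 0.2},{"translation": [6.2,-4.5,0],"twist": 0,"gripper": 0.2},{"translation": [9.4,-6.8,0],"twist": 0,"gripper": 0.2},{"translation": [12.6,-9.1,0],"twist": 0,"gripper": 0.2},{"translation": [15.5,-11.2,0],"twist": 0,"gripper": 0.2}])

```text
clock: 7.83
eef_pos: [629.2, 16.2, 110.7]
tcp_rot: [3.137, -0.015, -0.0]
contact_force: [0.7, -0.7, -1.7]
opening: 0.334
```

```bash
python3 -c "
from h import *
shift([664,44,95],0)"
```

```text
t 7.83 pos [629.2  16.2 110.7] yaw -0.000 F [ 0.7 -0.7 -1.7] op 0.334
shift cm [ 3.46 -2.79  1.61] twist -0.000
```

```bash
python3 -c "
from h import *
m=snap('wrist','w10')
print(proj(m,[664,44,54]),proj(m,[664,44,18]),proj(m,[629,16.2,120]))
a=cv2.imread('pics/w10_raw.png')
cv2.imwrite('pics/w10c.png',cv2.resize(a[110:310,230:470],None,fx=3,fy=3,interpolation=cv2.INTER_CUBIC))"
```

```text
[369.98617347 175.34825483] [362.12105962 166.9767491 ] [321.3761218  255.12983099]
```

View pics/w10c.png

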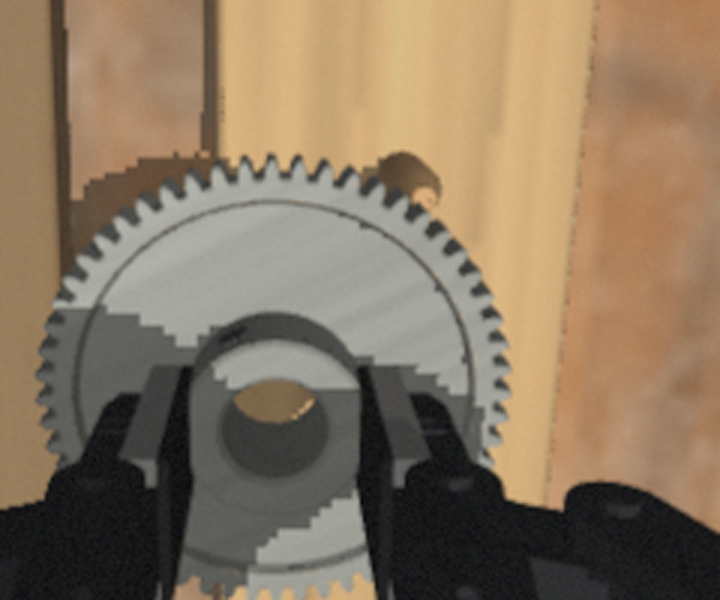

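arm_command(plan=[{"translation": [1.5,-1,0.5],"twist": 0,"gripper": 0.2},{"translation": [3,-2.2,1],"twist": 0,"gripper": 0.2},{"translation": [3.5,-2.6,1.5],"twist": 0,"gripper": 0.2},{"translation": [3.5,-2.6,1.5],"twist": 0,"gripper": 0.2},{"translation": [3.5,-2.6,1.5],"twist": 0,"gripper": 0.2}])

```text
clock: 8.3
eef_pos: [669.0, 45.3, 96.0]
tcp_rot: [3.138, -0.019, 0.001]
contact_force: [-0.7, -0.4, -2.8]
opening: 0.335
```

```bash
python3 -c "
from h import *
shift([664.4,42.5,33],0)
m=snap('wrist','w11',(200,110,440,310),3)
print(proj(m,[664.7,43.8,54]))
m=snap('top','t11',(235,90,395,210),5)"
```

```text
t 8.30 pos [669.   45.3  96. ] yaw 0.001 F [-0.7 -0.4 -2.8] op 0.335
shift cm [-0.58  0.26  6.29] twist 0.001
[313.68457269 222.61747176]
```

View pics/w11.png

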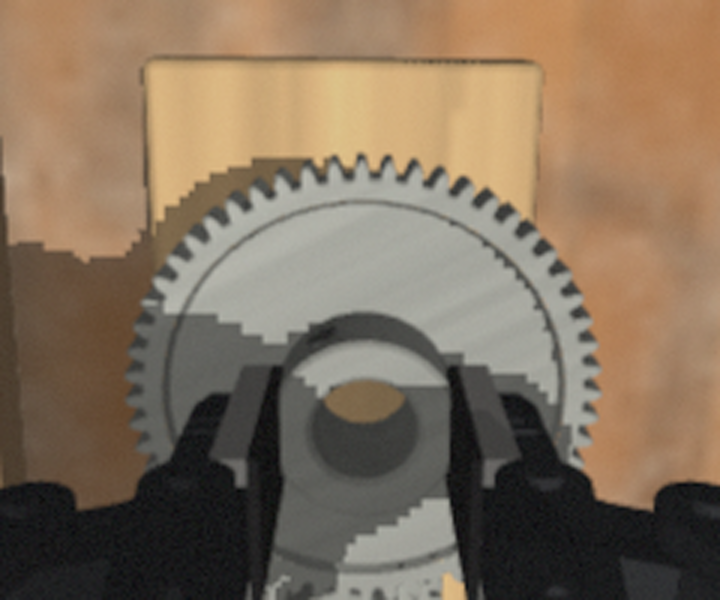

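arm_command(plan=[{"translation": [-0.5,0.25,0],"twist": 0,"gripper": 0.2},{"translation": [-0.5,0.25,0.5],"twist": 0,"gripper": 0.2},{"translation": [-0.5,0.25,1],"twist": 0,"gripper": 0.2},{"translation": [-0.5,0.25,1.5],"twist": 0,"gripper": 0.2},{"translation": [-0.5,0.25,1.5],"twist": 0,"gripper": 0.2}])

```text
clock: 8.82
eef_pos: [663.7, 42.1, 80.5]
tcp_rot: [3.138, -0.019, 0.0]
contact_force: [-0.5, 0.4, -3.1]
opening: 0.33
```

```bash
python3 -c "
from h import *
shift([664.4,42.5,33],0)
m=snap('wrist','w12',(200,110,440,310),3)
print((proj(m,[664.7,43.8,54])-[200,110])*3)
m=snap('scene','s12',(205,150,305,225),7)"
```

```text
t 8.82 pos [663.7  42.1  80.5] yaw 0.000 F [-0.5  0.4 -3.1] op 0.330
shift cm [-0.02 -0.06  4.75] twist 0.000
[366.50594012 348.84249953]
```

View pics/w12.png

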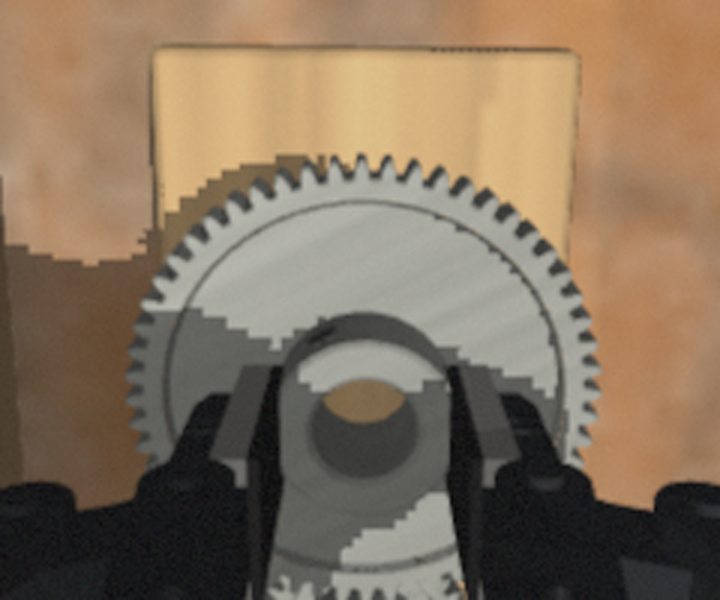

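View pics/s12.png

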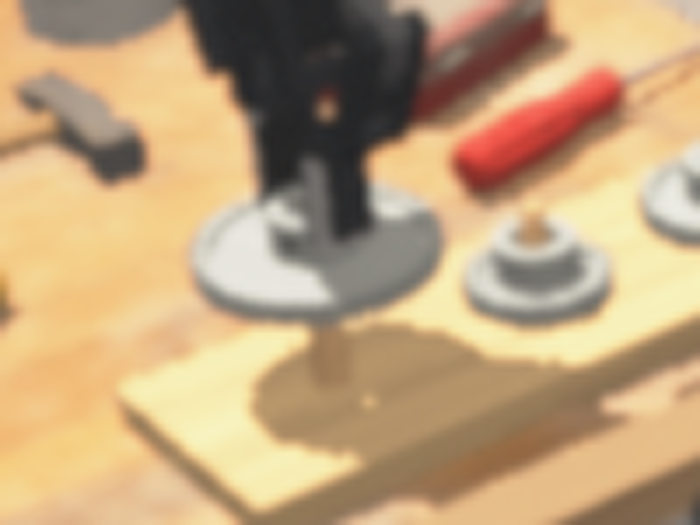

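arm_command(plan=[{"translation": [0,-0.05,1],"twist": 0,"gripper": 0.2},{"translation": [0,-0.05,2],"twist": 0,"gripper": 0.2},{"translation": [0,-0.05,3],"twist": 0,"gripper": 0.2},{"translation": [0,-0.05,4],"twist": 0,"gripper": 0.2},{"translation": [0,-0.05,4.6],"twist": 0,"gripper": 0.2}])

```text
clock: 9.33
eef_pos: [664.2, 42.5, 33.2]
tcp_rot: [3.138, -0.018, 0.0]
contact_force: [-0.8, -0.2, -2.0]
opening: 0.33
```

```bash
python3 -c "
from h import *
shift([664.4,42.5,33],0)
m=snap('scene','s13',(205,150,305,225),7)"
```

```text
t 9.33 pos [664.2  42.5  33.2] yaw 0.000 F [-0.8 -0.2 -2. ] op 0.330
shift cm [0.02 0.   0.02] twist 0.000
```

View pics/s13.png

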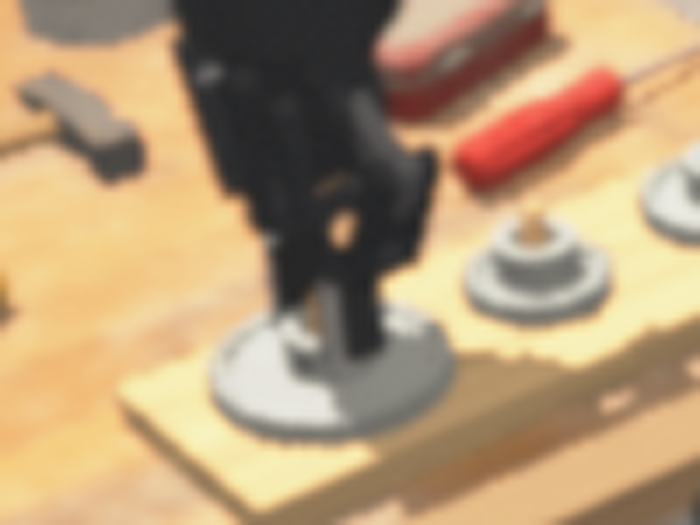

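Seated about on the board with the peg through. Ease down 2 mm and release.

arm_command(plan=[{"translation": [0,0,0.2],"twist": 0,"gripper": 0.2},{"translation": [0,0,0.2],"twist": 0,"gripper": 0.4},{"translation": [0,0,0.1],"twist": 0,"gripper": 0.56},{"translation": [0,0,0],"twist": 0,"gripper": 0.56},{"translation": [0,0,-0.5],"twist": 0,"gripper": 0.56}])

```text
clock: 9.8
eef_pos: [663.9, 42.6, 37.5]
tcp_rot: [3.138, -0.017, 0.0]
contact_force: [0.2, -1.0, 0.5]
opening: 0.565
```

arm_command(plan=[{"translation": [0,0,-2],"twist": 0,"gripper": 0.56},{"translation": [0,0,-5],"twist": 0,"gripper": 0.56},{"translation": [0,0,-8],"twist": 0,"gripper": 0.56},{"translation": [-2,0,-9],"twist": 0,"gripper": 0.56},{"translation": [-4.5,0.5,-9],"twist": 0,"gripper": 0.56}])

```text
clock: 10.22
eef_pos: [620.7, 38.5, 130.9]
tcp_rot: [3.139, -0.025, 0.001]
contact_force: [-0.7, 0.5, 0.4]
opening: 0.557
```

```bash
python3 -c "
from h import *
shift([474,23,80],0)
m=snap('wrist','w14')
m=snap('scene','s14',(205,150,305,225),7)"
```

```text
t 10.22 pos [620.7  38.5 130.9] yaw 0.001 F [-0.7  0.5  0.4] op 0.557
shift cm [-14.8    1.53   4.73] twist 0.001
```

View pics/s14.png

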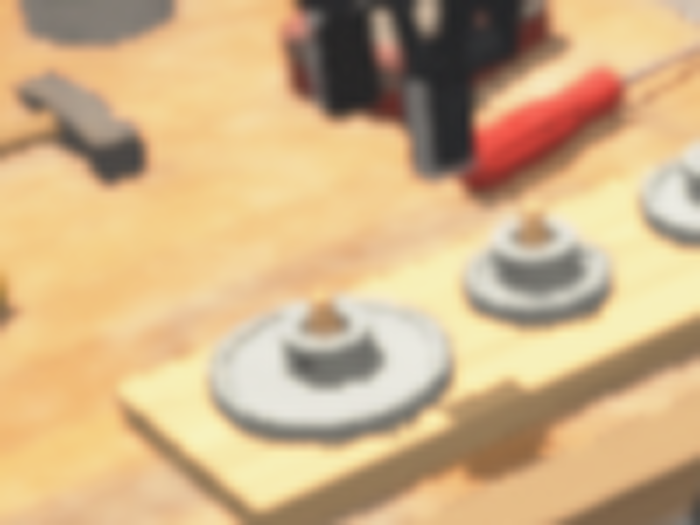

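View pics/w14.png

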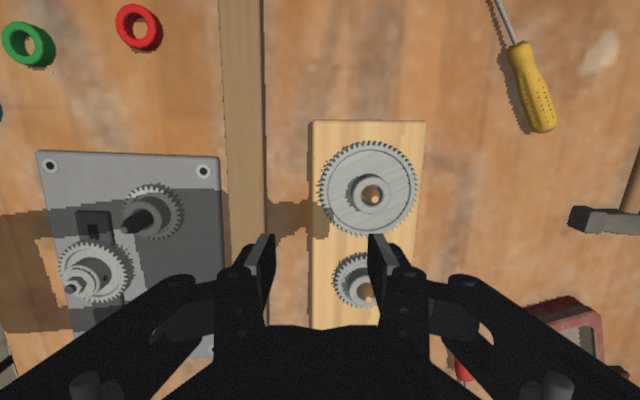

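arm_command(plan=[{"translation": [-3.5,0.3,0.5],"twist": 0,"gripper": 0.56},{"translation": [-7,0.7,1],"twist": 0,"gripper": 0.56},{"translation": [-10.5,1.1,2],"twist": 0,"gripper": 0.56},{"translation": [-14,1.5,3],"twist": 0,"gripper": 0.56},{"translation": [-14.6,1.5,3.5],"twist": 0,"gripper": 0.56}])

```text
clock: 10.73
eef_pos: [462.1, 21.7, 88.9]
tcp_rot: [3.138, -0.008, 0.0]
contact_force: [-1.5, -0.2, -0.3]
opening: 0.561
```

```bash
python3 -c "
from h import *
shift([474,23,28],0)
m=snap('wrist','w15',(200,110,440,310),3)
print((proj(m,[474,23,64])-[200,110])*3)"
```

```text
t 10.73 pos [462.1  21.7  88.9] yaw 0.000 F [-1.5 -0.2 -0.3] op 0.561
shift cm [ 1.14 -0.15  6.1 ] twist 0.000
[421.0622231  353.55857787]
```

View pics/w15.png

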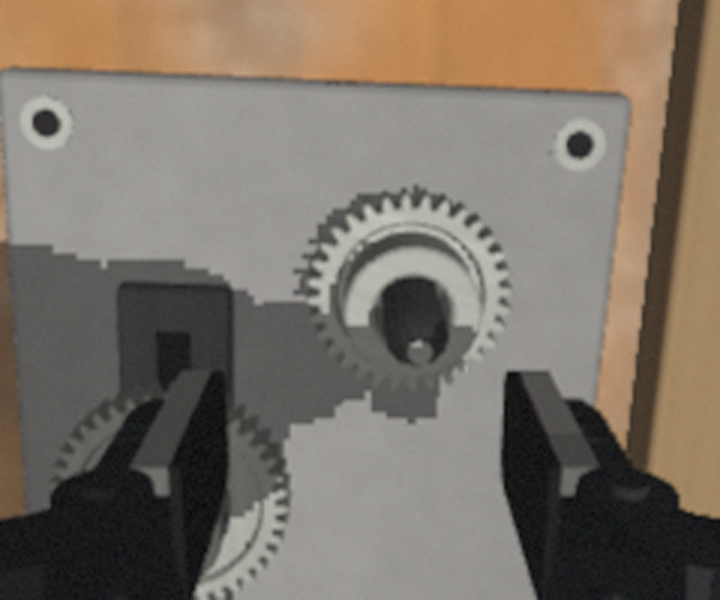

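arm_command(plan=[{"translation": [1.1,-0.1,0.5],"twist": 0,"gripper": 0.56},{"translation": [1.1,-0.1,0.5],"twist": 0,"gripper": 0.56},{"translation": [1.1,-0.1,0.5],"twist": 0,"gripper": 0.56},{"translation": [1.1,-0.1,0.5],"twist": 0,"gripper": 0.56},{"translation": [1.1,-0.1,0.5],"twist": 0,"gripper": 0.56}])

```text
clock: 11.2
eef_pos: [476.0, 23.0, 84.1]
tcp_rot: [3.138, -0.01, 0.0]
contact_force: [-0.3, -0.1, -0.5]
opening: 0.561
```

```bash
python3 -c "
from h import *
shift([474,23,28],0)"
```

```text
t 11.20 pos [476.   23.   84.1] yaw 0.000 F [-0.3 -0.1 -0.5] op 0.561
shift cm [-0.26 -0.02  5.6 ] twist 0.000
```

arm_command(plan=[{"translation": [-0.2,0,1],"twist": 0,"gripper": 0.56},{"translation": [-0.2,0,2.5],"twist": 0,"gripper": 0.56},{"translation": [-0.2,0,4],"twist": 0,"gripper": 0.56},{"translation": [-0.2,0,5.3],"twist": 0,"gripper": 0.56},{"translation": [-0.2,0,5.6],"twist": 0,"gripper": 0.56}])

```text
clock: 11.62
eef_pos: [473.3, 22.8, 26.0]
tcp_rot: [3.138, -0.008, 0.0]
contact_force: [-0.7, -0.1, 0.2]
opening: 0.559
```

arm_command(plan=[{"translation": [0,0,0],"twist": 0,"gripper": 0.4},{"translation": [0,0,0],"twist": 0,"gripper": 0.25},{"translation": [0,0,0],"twist": 0,"gripper": 0.2},{"translation": [0,0,0],"twist": 0,"gripper": 0.2},{"translation": [0,0,0],"twist": 0,"gripper": 0.2}])

```text
clock: 12.03
eef_pos: [473.7, 22.8, 26.5]
tcp_rot: [3.138, -0.009, 0.0]
contact_force: [-0.2, -0.8, -0.4]
opening: 0.34
```

arm_command(plan=[{"translation": [0,0,0],"twist": 0,"gripper": 0.2},{"translation": [0,0,-0.7],"twist": 0,"gripper": 0.2},{"translation": [0,0,-2.5],"twist": 0,"gripper": 0.2},{"translation": [0,0,-5],"twist": 0,"gripper": 0.2},{"translation": [0,0,-7.5],"twist": 0,"gripper": 0.2}])

```text
clock: 12.45
eef_pos: [472.5, 23.1, 102.5]
tcp_rot: [3.138, -0.008, 0.0]
contact_force: [0.5, -0.6, -0.5]
opening: 0.34
```

```bash
python3 -c "
from h import *
shift([469,-96.3,80],0)
m=snap('wrist','w16')"
```

```text
t 12.45 pos [472.5  23.1 102.5] yaw 0.000 F [ 0.5 -0.6 -0.5] op 0.340
shift cm [-0.37 11.93  2.29] twist 0.000
```

View pics/w16.png

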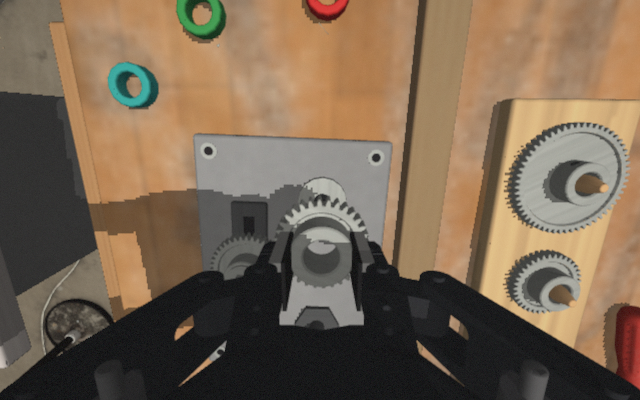

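arm_command(plan=[{"translation": [-0.1,3,0],"twist": 0,"gripper": 0.2},{"translation": [-0.2,6.2,0.5],"twist": 0,"gripper": 0.2},{"translation": [-0.3,9,1],"twist": 0,"gripper": 0.2},{"translation": [-0.3,10.2,1.2],"twist": 0,"gripper": 0.2},{"translation": [-0.3,10.2,1.2],"twist": 0,"gripper": 0.2}])

```text
clock: 12.92
eef_pos: [472.4, -81.0, 95.4]
tcp_rot: [3.138, -0.014, -0.002]
contact_force: [0.6, -0.2, -1.2]
opening: 0.346
```

```bash
python3 -c "
from h import *
shift([469,-96.3,35],0)
m=snap('wrist','w17',(200,110,440,310),3)
print((proj(m,[469,-96.3,50])-[200,110])*3)
p=sense()['eef_pos'];print((proj(m,[p[0],p[1],p[2]+13.5])-[200,110])*3)"
```

```text
t 12.92 pos [472.4 -81.   95.4] yaw -0.002 F [ 0.6 -0.2 -1.2] op 0.346
shift cm [-0.42  1.51  6.04] twist -0.002
[346.78184675 388.9287943 ]
[365.90884326 440.6182659 ]
```

View pics/w17.png

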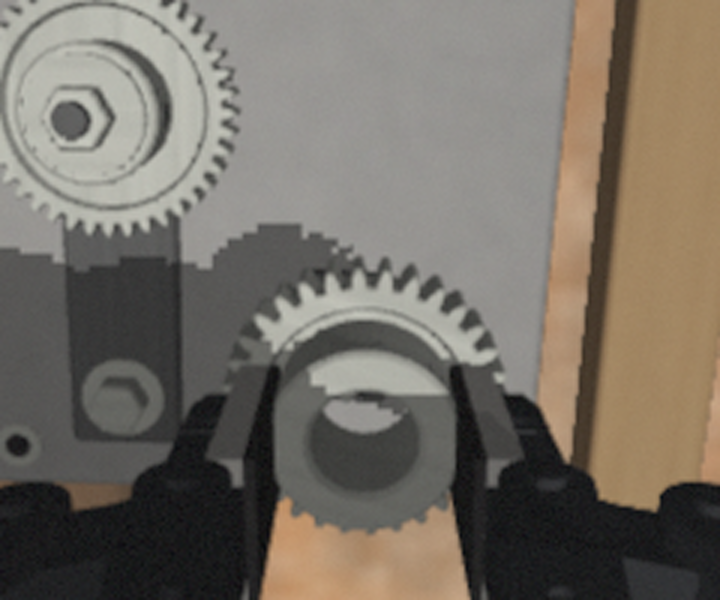

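arm_command(plan=[{"translation": [-0.3,0.8,0.4],"twist": 0,"gripper": 0.2},{"translation": [-0.35,1.5,0.8],"twist": 0,"gripper": 0.2},{"translation": [-0.35,1.55,1.2],"twist": 0,"gripper": 0.2},{"translation": [-0.35,1.55,1.5],"twist": 0,"gripper": 0.2},{"translation": [-0.35,1.55,1.5],"twist": 0,"gripper": 0.2}])

```text
clock: 13.38
eef_pos: [468.5, -94.9, 79.7]
tcp_rot: [3.138, -0.013, -0.002]
contact_force: [-0.4, -1.0, -1.2]
opening: 0.343
```

```bash
python3 -c "
from h import *
shift([469.2,-96.8,27],0)
m=snap('wrist','w18',(200,110,440,310),3)
print((proj(m,[469,-96.3,50])-[200,110])*3)"
```

```text
t 13.38 pos [468.5 -94.9  79.7] yaw -0.002 F [-0.4 -1.  -1.2] op 0.343
shift cm [0.   0.17 5.27] twist -0.002
[364.2389841  357.19200825]
```

View pics/w18.png

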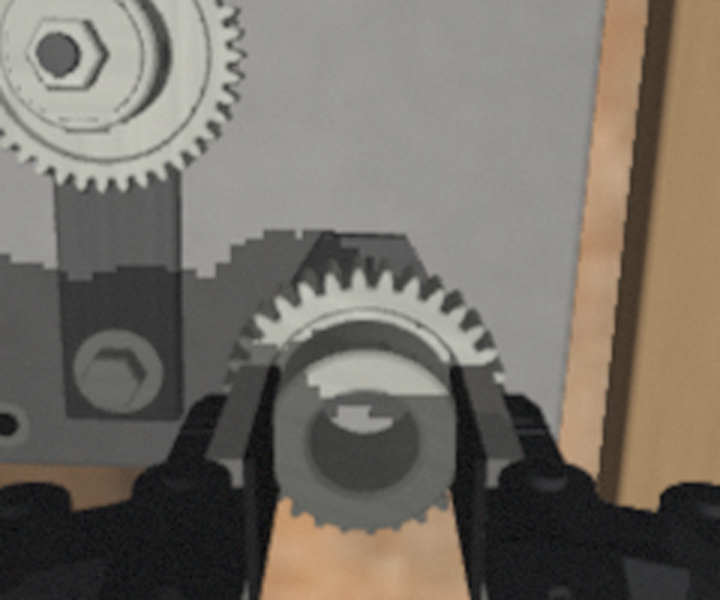

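arm_command(plan=[{"translation": [0,0.15,0.3],"twist": 0,"gripper": 0.2},{"translation": [0,0.15,1.5],"twist": 0,"gripper": 0.2},{"translation": [0,0.15,2.8],"twist": 0,"gripper": 0.2},{"translation": [0,0.15,4],"twist": 0,"gripper": 0.2},{"translation": [0,0.15,4.8],"twist": 0,"gripper": 0.2}])

```text
clock: 13.85
eef_pos: [469.1, -96.3, 31.1]
tcp_rot: [3.138, -0.013, -0.002]
contact_force: [-0.7, -0.4, -0.8]
opening: 0.34
```

```bash
python3 -c "
from h import *
shift([469.2,-96.8,27],0)
m=snap('scene','s18',(255,180,415,280),5)"
```

```text
t 13.85 pos [469.1 -96.3  31.1] yaw -0.002 F [-0.7 -0.4 -0.8] op 0.340
shift cm [0.   0.04 0.41] twist -0.002
```

View pics/s18.png

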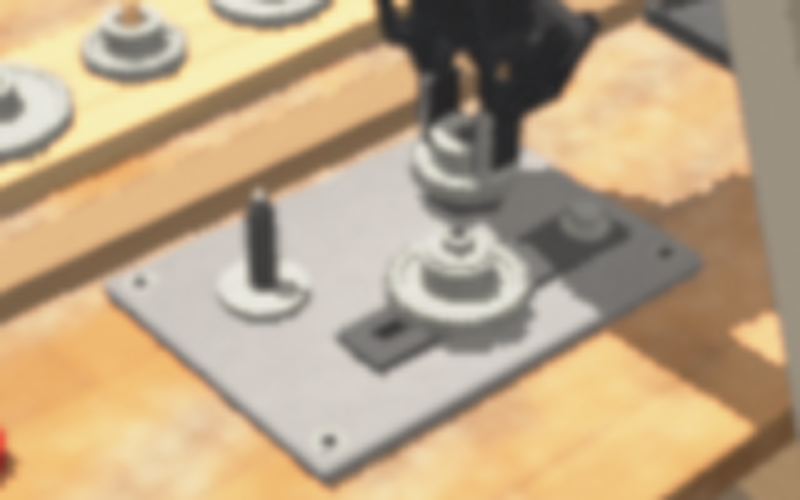

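arm_command(plan=[{"translation": [0,0,0.3],"twist": 0,"gripper": 0.2},{"translation": [0,0,0.6],"twist": 0,"gripper": 0.2},{"translation": [0,0,0.8],"twist": 0,"gripper": 0.2},{"translation": [0,0,0.8],"twist": 0,"gripper": 0.2},{"translation": [0,0,0.8],"twist": 0,"gripper": 0.2}])

```text
clock: 14.32
eef_pos: [468.6, -96.1, 25.2]
tcp_rot: [3.139, -0.011, -0.002]
contact_force: [-12.7, 3.8, 50.2]
opening: 0.342
```

arm_command(plan=[{"translation": [0,0,0.1],"twist": 0,"gripper": 0.2},{"translation": [0,0,0.1],"twist": 0,"gripper": 0.2},{"translation": [0,0,0.1],"twist": 0,"gripper": 0.2},{"translation": [0,0,0.1],"twist": 0,"gripper": 0.2},{"translation": [0,0,0.1],"twist": 0,"gripper": 0.2}])

```text
clock: 14.73
eef_pos: [469.4, -96.2, 25.4]
tcp_rot: [3.139, -0.013, -0.002]
contact_force: [-3.5, 1.8, 18.5]
opening: 0.338
```

```bash
python3 -c "
from h import *
shift([469.2,-96.8,27],0)
m=snap('wrist','w19',(200,110,440,310),3)"
```

```text
t 14.73 pos [469.4 -96.2  25.4] yaw -0.002 F [-3.5  1.8 18.5] op 0.338
shift cm [-0.02  0.06 -0.16] twist -0.002
```

View pics/w19.png

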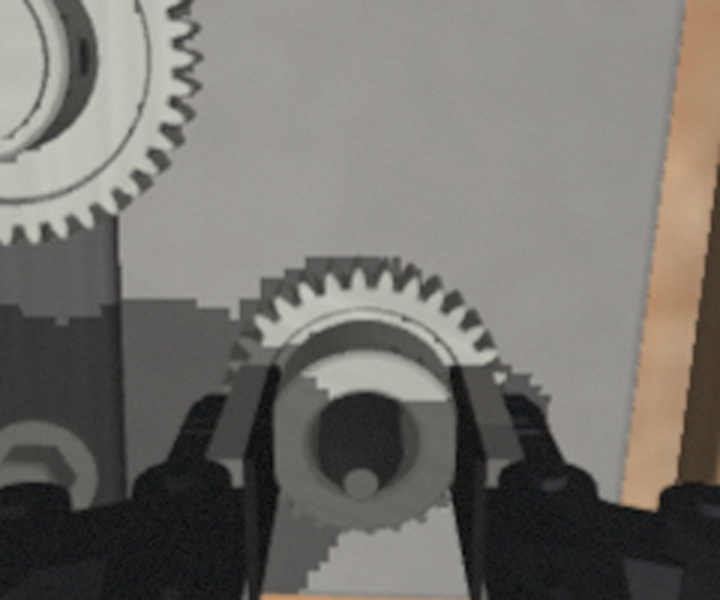

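arm_command(plan=[{"translation": [0,0,0],"twist": 0,"gripper": 0.2},{"translation": [0,0,-0.05],"twist": 0,"gripper": 0.4},{"translation": [0,0,-0.1],"twist": 0,"gripper": 0.56},{"translation": [0,0,-0.2],"twist": 0,"gripper": 0.56},{"translation": [0,0,-1.5],"twist": 0,"gripper": 0.56}])

```text
clock: 15.2
eef_pos: [468.0, -95.9, 39.1]
tcp_rot: [3.139, -0.01, -0.002]
contact_force: [-0.2, 0.7, -0.3]
opening: 0.557
```

arm_command(plan=[{"translation": [0,0,-3],"twist": 0,"gripper": 0.56},{"translation": [0,0,-6],"twist": 0,"gripper": 0.56},{"translation": [0,-0.5,-8.5],"twist": 0,"gripper": 0.56},{"translation": [2.5,-2.5,-8.5],"twist": 0,"gripper": 0.56},{"translation": [5.5,-4.5,-8.5],"twist": 0,"gripper": 0.56}])

```text
clock: 15.62
eef_pos: [522.5, -50.9, 126.4]
tcp_rot: [3.139, -0.012, -0.004]
contact_force: [0.8, -0.9, -0.3]
opening: 0.556
```

```bash
python3 -c "
from h import *
shift([664.5,44,100],0)
m=snap('wrist','w20')
m=snap('scene','s20',(255,180,415,280),5)"
```

```text
t 15.62 pos [522.5 -50.9 126.4] yaw -0.004 F [ 0.8 -0.9 -0.3] op 0.556
shift cm [14.13 -9.55  2.78] twist -0.004
```

View pics/s20.png

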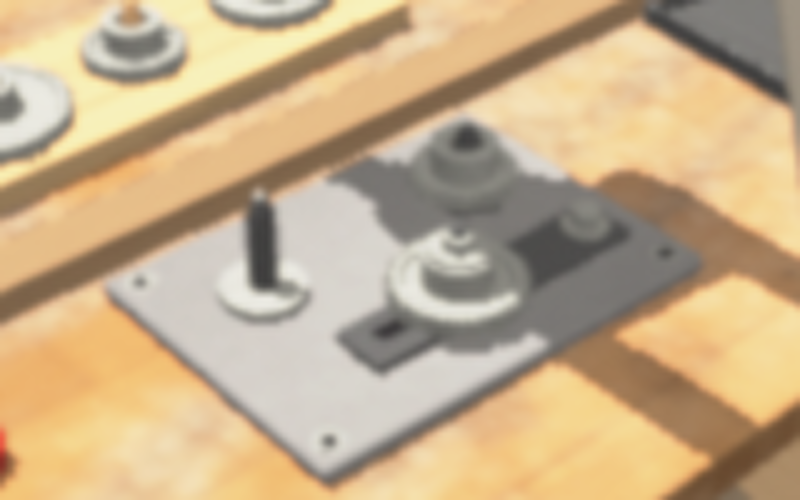

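View pics/w20.png

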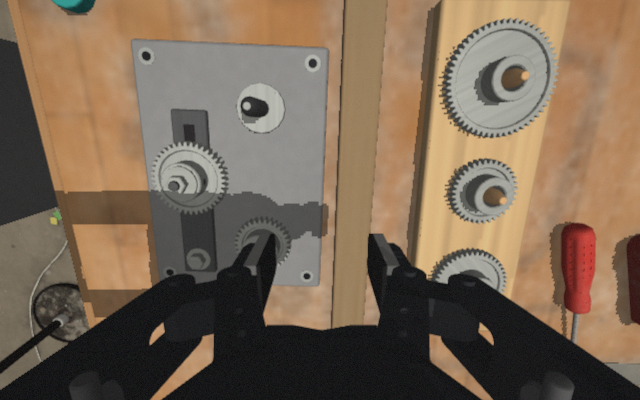

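arm_command(plan=[{"translation": [3.2,-2.2,0.5],"twist": 0,"gripper": 0.56},{"translation": [6.4,-4.4,1],"twist": 0,"gripper": 0.56},{"translation": [9.5,-6.5,1.5],"twist": 0,"gripper": 0.56},{"translation": [12,-8.2,1.5],"twist": 0,"gripper": 0.56},{"translation": [13,-9,1.5],"twist": 0,"gripper": 0.56}])

```text
clock: 16.13
eef_pos: [659.9, 43.0, 112.0]
tcp_rot: [3.14, -0.017, 0.001]
contact_force: [-0.7, -0.6, -0.3]
opening: 0.557
```

```bash
python3 -c "
from h import *
shift([664.5,44,95],0)
m=snap('wrist','w21',(200,110,440,310),3)
print((proj(m,[664.5,44,54])-[200,110])*3,(proj(m,[664.5,44,42])-[200,110])*3)"
```

```text
t 16.13 pos [659.9  43.  112. ] yaw 0.001 F [-0.7 -0.6 -0.3] op 0.557
shift cm [ 0.43 -0.1   1.71] twist 0.001
[378.61178635 305.34042347] [376.98402635 290.84529572]
```

View pics/w21.png

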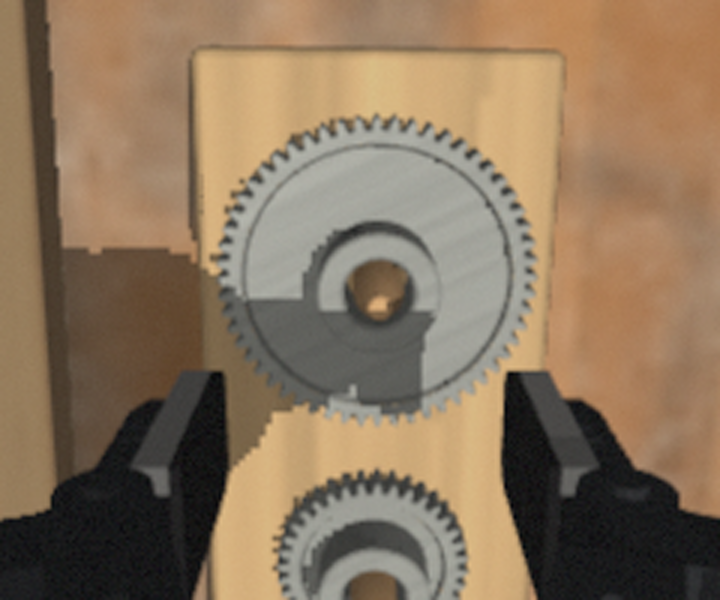

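arm_command(plan=[{"translation": [0.4,-0.1,1],"twist": 0,"gripper": 0.56},{"translation": [0.4,-0.1,2],"twist": 0,"gripper": 0.56},{"translation": [0.4,-0.1,2.5],"twist": 0,"gripper": 0.56},{"translation": [0.4,-0.1,2.5],"twist": 0,"gripper": 0.56},{"translation": [0.4,-0.1,2.5],"twist": 0,"gripper": 0.56}])

```text
clock: 16.6
eef_pos: [663.4, 43.5, 86.5]
tcp_rot: [3.14, -0.015, 0.001]
contact_force: [-0.0, -0.2, 0.5]
opening: 0.558
```

```bash
python3 -c "
from h import *
shift([664.6,44,30],0)"
```

```text
t 16.60 pos [663.4  43.5  86.5] yaw 0.001 F [-0.  -0.2  0.5] op 0.558
shift cm [ 0.03 -0.06  5.65] twist 0.001
```

arm_command(plan=[{"translation": [0,0,1],"twist": 0,"gripper": 0.56},{"translation": [0,0,2.5],"twist": 0,"gripper": 0.56},{"translation": [0,-0.05,4],"twist": 0,"gripper": 0.56},{"translation": [0,-0.05,5.3],"twist": 0,"gripper": 0.56},{"translation": [0,-0.05,5.5],"twist": 0,"gripper": 0.56}])

```text
clock: 17.02
eef_pos: [662.4, 43.6, 28.8]
tcp_rot: [3.14, -0.012, 0.0]
contact_force: [-0.3, -0.2, -0.6]
opening: 0.561
```

arm_command(plan=[{"translation": [0,0,0],"twist": 0,"gripper": 0.4},{"translation": [0,0,0],"twist": 0,"gripper": 0.25},{"translation": [0,0,0],"twist": 0,"gripper": 0.2},{"translation": [0,0,0],"twist": 0,"gripper": 0.2},{"translation": [0,0,0],"twist": 0,"gripper": 0.2}])

```text
clock: 17.43
eef_pos: [662.7, 43.5, 29.3]
tcp_rot: [3.14, -0.012, 0.0]
contact_force: [0.0, -0.2, -0.5]
opening: 0.345
```

arm_command(plan=[{"translation": [0,0,0],"twist": 0,"gripper": 0.2},{"translation": [0,0,-0.7],"twist": 0,"gripper": 0.2},{"translation": [0,0,-2.5],"twist": 0,"gripper": 0.2},{"translation": [0,0,-5],"twist": 0,"gripper": 0.2},{"translation": [0,0,-8],"twist": 0,"gripper": 0.2}])

```text
clock: 17.85
eef_pos: [660.1, 43.7, 109.0]
tcp_rot: [3.139, -0.009, 0.0]
contact_force: [0.0, -0.9, -2.2]
opening: 0.335
```

```bash
python3 -c "
from h import *
shift([474,23,100],0)
m=snap('wrist','w22')"
```

```text
t 17.85 pos [660.1  43.7 109. ] yaw 0.000 F [ 0.  -0.9 -2.2] op 0.335
shift cm [-18.62   2.06   0.74] twist 0.000
```

View pics/w22.png

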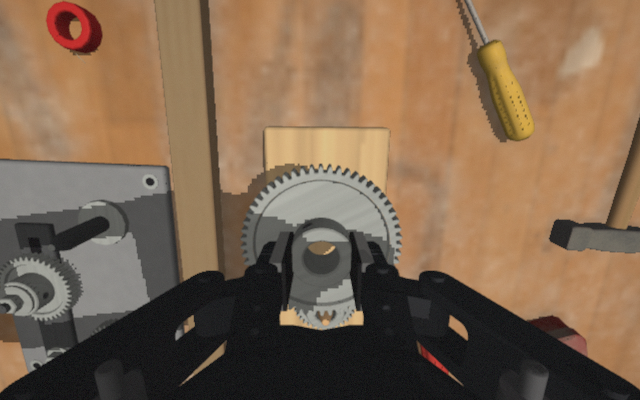

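arm_command(plan=[{"translation": [-3.3,0.4,0],"twist": 0,"gripper": 0.2},{"translation": [-7,0.8,0],"twist": 0,"gripper": 0.2},{"translation": [-10.7,1.2,0],"twist": 0,"gripper": 0.2},{"translation": [-14,1.6,0],"twist": 0,"gripper": 0.2},{"translation": [-16,1.9,0],"twist": 0,"gripper": 0.2}])

```text
clock: 18.32
eef_pos: [499.5, 24.6, 113.3]
tcp_rot: [3.14, -0.014, 0.0]
contact_force: [-0.6, -0.1, -2.4]
opening: 0.341
```

```bash
python3 -c "
from h import *
shift([474,23,100],0)"
```

```text
t 18.32 pos [499.5  24.6 113.3] yaw 0.000 F [-0.6 -0.1 -2.4] op 0.341
shift cm [-2.57  0.16  1.29] twist 0.000
```

arm_command(plan=[{"translation": [-1.3,0.1,0.4],"twist": 0,"gripper": 0.2},{"translation": [-2.5,0.2,0.8],"twist": 0,"gripper": 0.2},{"translation": [-2.5,0.2,1.3],"twist": 0,"gripper": 0.2},{"translation": [-2.5,0.2,1.3],"twist": 0,"gripper": 0.2},{"translation": [-2.5,0.2,1.3],"twist": 0,"gripper": 0.2}])

```text
clock: 18.73
eef_pos: [475.7, 22.7, 100.2]
tcp_rot: [3.14, -0.015, 0.0]
contact_force: [-0.3, -0.5, -2.5]
opening: 0.338
```

```bash
python3 -c "
from h import *
shift([474,23,27.3],0)
m=snap('wrist','w23',(200,110,440,310),3)
p=sense()['eef_pos'];print((proj(m,[p[0],p[1],p[2]+12.7])-[200,110])*3)"
```

```text
t 18.73 pos [475.7  22.7 100.2] yaw 0.000 F [-0.3 -0.5 -2.5] op 0.338
shift cm [-0.28 -0.05  7.29] twist 0.000
[367.34113997 444.51296007]
```

View pics/w23.png

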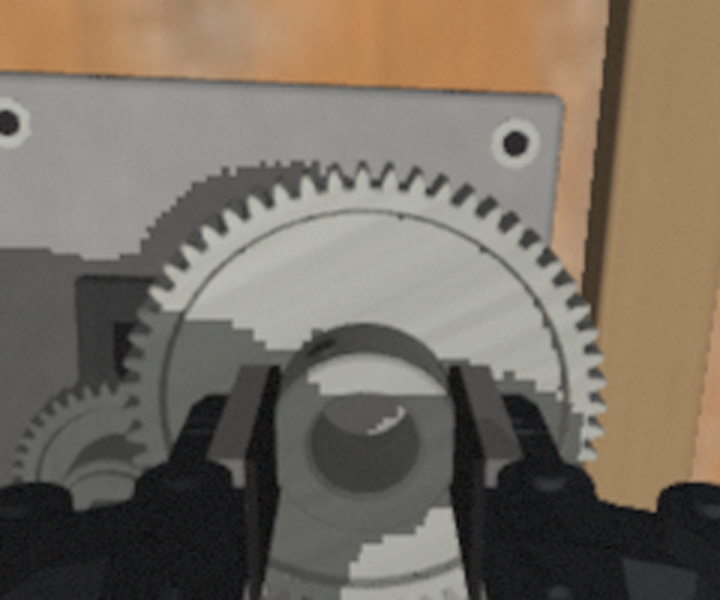

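arm_command(plan=[{"translation": [-0.15,0,0.3],"twist": 0,"gripper": 0.2},{"translation": [-0.2,0,1],"twist": 0,"gripper": 0.2},{"translation": [-0.2,0,2],"twist": 0,"gripper": 0.2},{"translation": [-0.2,0,3],"twist": 0,"gripper": 0.2},{"translation": [-0.2,0,3],"twist": 0,"gripper": 0.2}])

```text
clock: 19.2
eef_pos: [473.0, 22.6, 67.9]
tcp_rot: [3.14, -0.012, 0.001]
contact_force: [0.5, 0.3, -2.7]
opening: 0.337
```

```bash
python3 -c "
from h import *
shift([474.3,22.6,27.3],0)
m=snap('wrist','w24',(200,110,440,310),3)
print((proj(m,[474,23,64])-[200,110])*3)"
```

```text
t 19.20 pos [473.   22.6  67.9] yaw 0.001 F [ 0.5  0.3 -2.7] op 0.337
shift cm [ 0.08 -0.01  4.06] twist 0.001
[369.52319786 400.04589288]
```

View pics/w24.png

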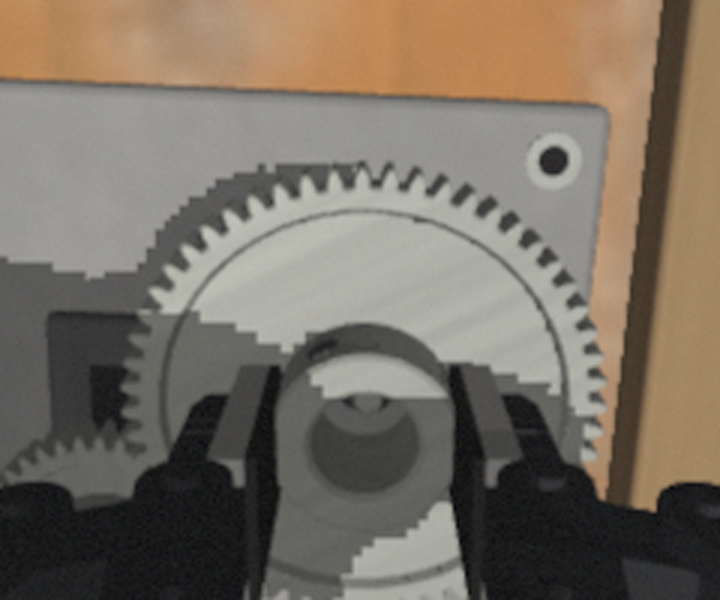

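arm_command(plan=[{"translation": [0.1,0,0.5],"twist": 0,"gripper": 0.2},{"translation": [0.1,0,1.5],"twist": 0,"gripper": 0.2},{"translation": [0.1,0,2.5],"twist": 0,"gripper": 0.2},{"translation": [0.1,0,3.4],"twist": 0,"gripper": 0.2},{"translation": [0.1,0,3.8],"twist": 0,"gripper": 0.2}])

```text
clock: 19.67
eef_pos: [473.9, 22.5, 29.1]
tcp_rot: [3.14, -0.011, 0.0]
contact_force: [0.1, -0.4, -2.9]
opening: 0.333
```

arm_command(plan=[{"translation": [0,0,0.1],"twist": 0,"gripper": 0.2},{"translation": [0,0,0.3],"twist": 0,"gripper": 0.2},{"translation": [0,0,0.4],"twist": 0,"gripper": 0.2},{"translation": [0,0,0.4],"twist": 0,"gripper": 0.2},{"translation": [0,0,0.4],"twist": 0,"gripper": 0.2}])

```text
clock: 20.08
eef_pos: [473.7, 22.5, 26.7]
tcp_rot: [3.14, -0.01, 0.001]
contact_force: [-8.5, 0.8, 30.1]
opening: 0.338
```

```bash
python3 -c "
from h import *
shift([474.3,22.6,27.3],0)
m=snap('wrist','w25',(200,110,440,310),3)
m=snap('scene','s25',(255,180,415,280),5)"
```

```text
t 20.08 pos [473.7  22.5  26.7] yaw 0.001 F [-8.5  0.8 30.1] op 0.338
shift cm [ 0.07 -0.01 -0.06] twist 0.001
```

View pics/s25.png

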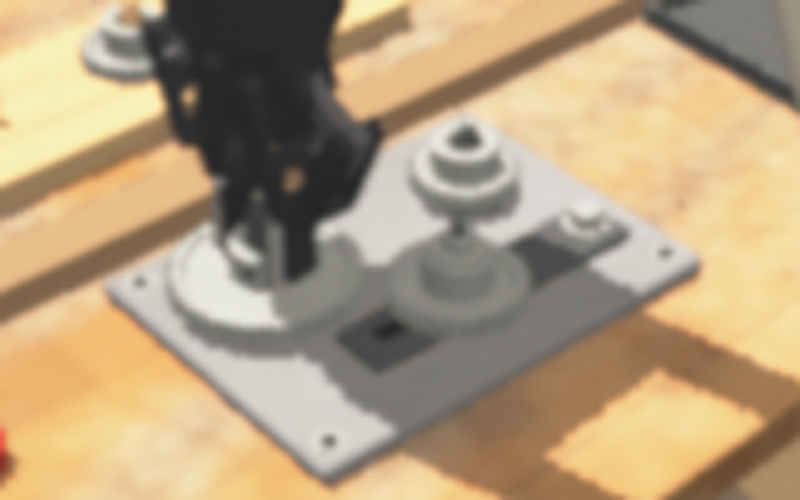

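Seated with 30 N. Hold half a second, then release.

arm_command(plan=[{"translation": [0,0,0.15],"twist": 0,"gripper": 0.2},{"translation": [0,0,0.15],"twist": 0,"gripper": 0.2},{"translation": [0,0,0.15],"twist": 0,"gripper": 0.2},{"translation": [0,0,0.15],"twist": 0,"gripper": 0.2},{"translation": [0,0,0.15],"twist": 0,"gripper": 0.2}])

```text
clock: 20.6
eef_pos: [473.6, 22.5, 26.8]
tcp_rot: [3.14, -0.01, 0.001]
contact_force: [-7.4, -0.1, 24.7]
opening: 0.335
```

arm_command(plan=[{"translation": [0,0,0],"twist": 0,"gripper": 0.2},{"translation": [0,0,-0.05],"twist": 0,"gripper": 0.4},{"translation": [0,0,-0.1],"twist": 0,"gripper": 0.56},{"translation": [0,0,-0.2],"twist": 0,"gripper": 0.56},{"translation": [0,0,-1.5],"twist": 0,"gripper": 0.56}])

```text
clock: 21.02
eef_pos: [472.4, 22.4, 40.5]
tcp_rot: [3.14, -0.007, 0.001]
contact_force: [-0.8, 0.1, -0.7]
opening: 0.559
```

arm_command(plan=[{"translation": [0,0,-3.5],"twist": 0,"gripper": 0.56},{"translation": [0,0,-7],"twist": 0,"gripper": 0.56},{"translation": [0,2,-8.5],"twist": 0,"gripper": 0.56},{"translation": [-0.3,5,-8.5],"twist": 0,"gripper": 0.56},{"translation": [-0.6,8.5,-8.5],"twist": 0,"gripper": 0.56}])

```text
clock: 21.43
eef_pos: [467.0, -62.6, 127.2]
tcp_rot: [3.139, -0.011, 0.003]
contact_force: [0.2, 1.1, -0.7]
opening: 0.564
```

```bash
python3 -c "
from h import *
shift([446,-340,80],0)
m=snap('wrist','w26')
m=snap('scene','s26',(255,180,415,280),5)"
```

```text
t 21.43 pos [467.  -62.6 127.2] yaw 0.003 F [ 0.2  1.1 -0.7] op 0.564
shift cm [-2.24 27.72  4.76] twist 0.003
```

View pics/s26.png

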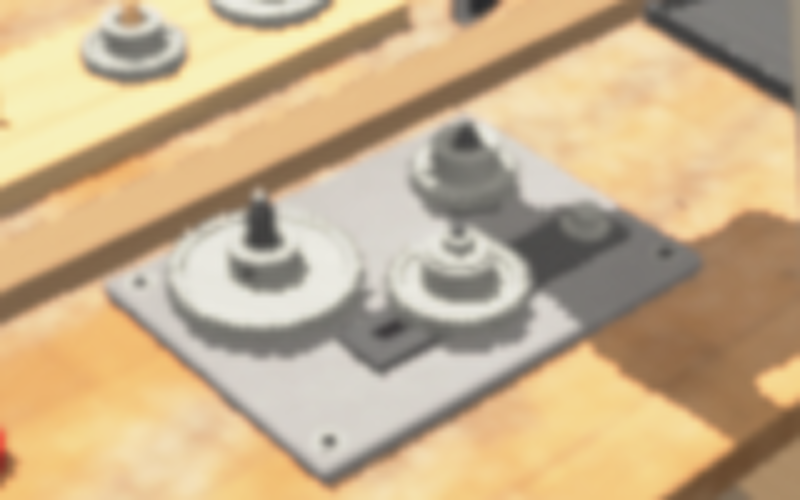

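View pics/w26.png

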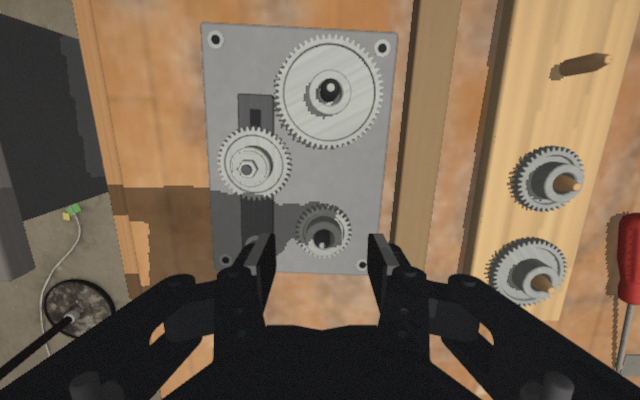

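Both gears flat. Now the collar.

arm_command(plan=[{"translation": [-0.3,3.5,0.3],"twist": 0,"gripper": 0.56},{"translation": [-0.6,7.3,0.6],"twist": 0,"gripper": 0.56},{"translation": [-0.9,11.2,1],"twist": 0,"gripper": 0.56},{"translation": [-1.2,15.1,1.5],"twist": 0,"gripper": 0.56},{"translation": [-1.5,18.8,2],"twist": 0,"gripper": 0.56}])

```text
clock: 21.95
eef_pos: [450.6, -255.2, 106.4]
tcp_rot: [3.138, -0.009, -0.002]
contact_force: [1.0, 0.6, 0.1]
opening: 0.556
```

arm_command(plan=[{"translation": [-0.2,3,0.5],"twist": 0,"gripper": 0.56},{"translation": [-0.4,5.5,1],"twist": 0,"gripper": 0.56},{"translation": [-0.6,7,2],"twist": 0,"gripper": 0.56},{"translation": [-0.6,7.3,2.8],"twist": 0,"gripper": 0.56},{"translation": [-0.6,7.3,3.2],"twist": 0,"gripper": 0.56}])

```text
clock: 22.37
eef_pos: [444.1, -327.9, 72.9]
tcp_rot: [3.14, -0.008, -0.003]
contact_force: [-0.8, 0.7, -0.1]
opening: 0.563
```

```bash
python3 -c "
from h import *
shift([446,-340,7],0)
m=snap('wrist','w27',(200,110,440,310),3)
print((proj(m,[446,-340,17])-[200,110])*3)"
```

```text
t 22.37 pos [ 444.1 -327.9   72.9] yaw -0.003 F [-0.8  0.7 -0.1] op 0.563
shift cm [0.15 1.2  6.59] twist -0.003
[370.24509597 359.53642106]
```

View pics/w27.png

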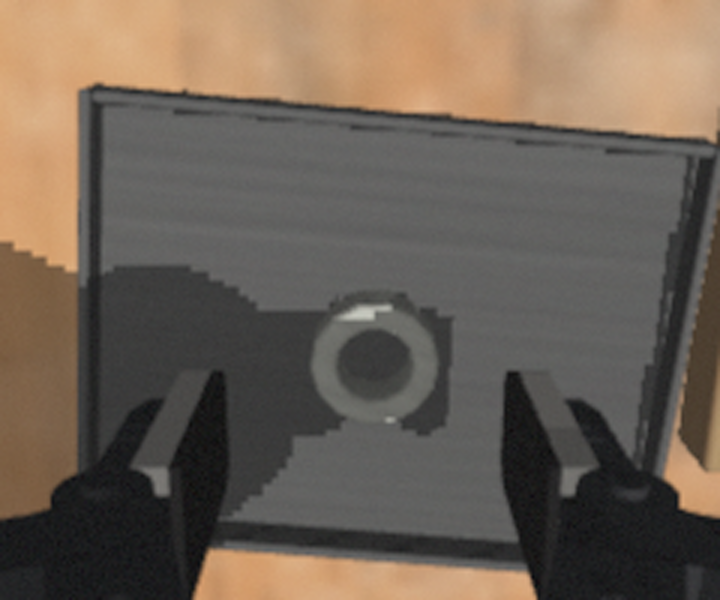

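arm_command(plan=[{"translation": [0.25,0.7,0.8],"twist": 0,"gripper": 0.56},{"translation": [0.25,1.3,2],"twist": 0,"gripper": 0.56},{"translation": [0.25,1.3,4],"twist": 0,"gripper": 0.56},{"translation": [0.25,1.3,5.8],"twist": 0,"gripper": 0.56},{"translation": [0.25,1.3,6.5],"twist": 0,"gripper": 0.56}])

```text
clock: 22.83
eef_pos: [445.8, -338.6, 4.9]
tcp_rot: [-3.141, -0.004, -0.002]
contact_force: [-1.4, -0.7, -0.4]
opening: 0.557
```

```bash
python3 -c "
from h import *
shift([447.2,-340.9,6.5],0)
m=snap('wrist','w28',(200,110,440,310),3)"
```

```text
t 22.83 pos [ 445.8 -338.6    4.9] yaw -0.002 F [-1.4 -0.7 -0.4] op 0.557
shift cm [ 0.14  0.23 -0.16] twist -0.002
```

View pics/w28.png

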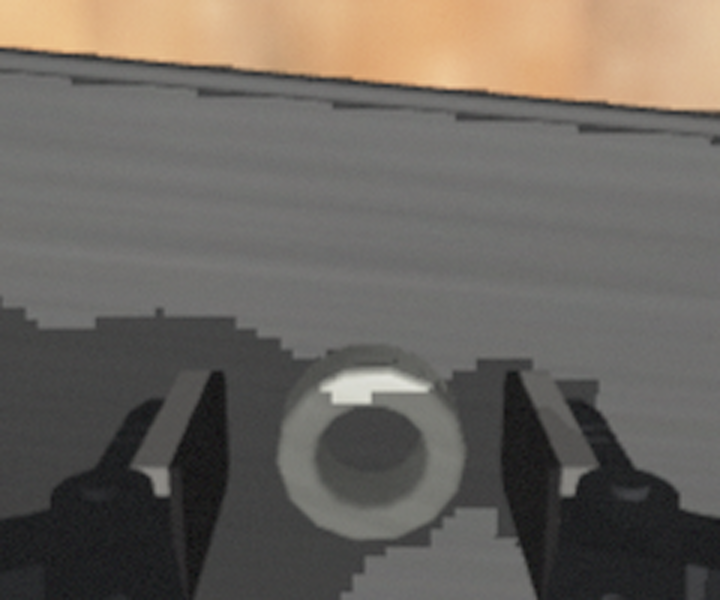

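arm_command(plan=[{"translation": [0.1,0.1,-0.1],"twist": 0,"gripper": 0.56},{"translation": [0.1,0.1,-0.1],"twist": 0,"gripper": 0.4},{"translation": [0.1,0.1,-0.1],"twist": 0,"gripper": 0.25},{"translation": [0.1,0.1,-0.1],"twist": 0,"gripper": 0.2},{"translation": [0.1,0.1,-0.1],"twist": 0,"gripper": 0.2}])

```text
clock: 23.3
eef_pos: [447.1, -339.8, 6.5]
tcp_rot: [-3.141, -0.005, -0.002]
contact_force: [0.7, 0.3, 2.5]
opening: 0.332
```

arm_command(plan=[{"translation": [0,0,0],"twist": 0,"gripper": 0.2},{"translation": [0,0,0],"twist": 0,"gripper": 0.2},{"translation": [0,0,-0.5],"twist": 0,"gripper": 0.2},{"translation": [0,0,-3],"twist": 0,"gripper": 0.2},{"translation": [0,0,-6.5],"twist": 0,"gripper": 0.2}])

```text
clock: 23.72
eef_pos: [444.9, -338.4, 70.0]
tcp_rot: [-3.138, -0.0, -0.002]
contact_force: [0.1, 0.2, 0.1]
opening: 0.338
```

```bash
python3 -c "
from h import *
shift([474,23,110],0)
m=snap('wrist','w29')
p=sense()['eef_pos'];print((proj(m,[p[0],p[1],p[2]+10])))"
```

```text
t 23.72 pos [ 444.9 -338.4   70. ] yaw -0.002 F [0.1 0.2 0.1] op 0.338
shift cm [  2.86 -36.16  -3.86] twist -0.002
[329.28169604 268.16515057]
```

View pics/w29.png

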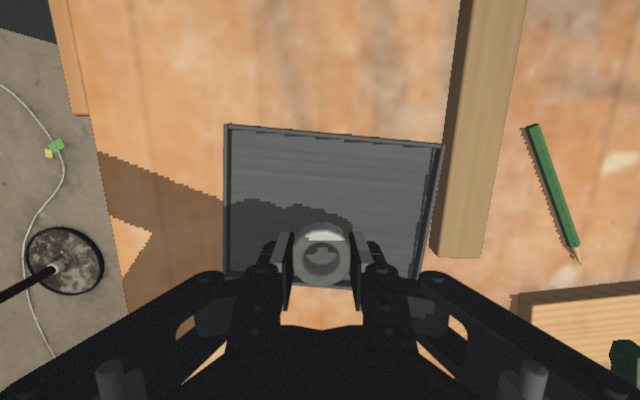

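arm_command(plan=[{"translation": [0.2,-3,-2],"twist": 0,"gripper": 0.2},{"translation": [0.5,-6.5,-3.5],"twist": 0,"gripper": 0.2},{"translation": [0.8,-10.3,-4],"twist": 0,"gripper": 0.2},{"translation": [1.1,-14.2,-4],"twist": 0,"gripper": 0.2},{"translation": [1.5,-18.2,-4],"twist": 0,"gripper": 0.2}])

```text
clock: 24.18
eef_pos: [463.6, -158.1, 118.4]
tcp_rot: [3.139, -0.01, -0.003]
contact_force: [1.4, 0.4, -0.4]
opening: 0.331
```

```bash
python3 -c "
from h import *
shift([474,23,110],0)"
```

```text
t 24.18 pos [ 463.6 -158.1  118.4] yaw -0.003 F [ 1.4  0.4 -0.4] op 0.331
shift cm [  0.98 -18.11   0.8 ] twist -0.003
```

arm_command(plan=[{"translation": [0.2,-4,0.2],"twist": 0,"gripper": 0.2},{"translation": [0.4,-8,0.4],"twist": 0,"gripper": 0.2},{"translation": [0.6,-12,0.6],"twist": 0,"gripper": 0.2},{"translation": [0.8,-15,0.8],"twist": 0,"gripper": 0.2},{"translation": [0.9,-16.2,0.8],"twist": 0,"gripper": 0.2}])

```text
clock: 24.6
eef_pos: [472.9, 7.2, 110.2]
tcp_rot: [3.139, -0.011, -0.001]
contact_force: [-0.0, -0.3, -0.5]
opening: 0.337
```

```bash
python3 -c "
from h import *
shift([474,23,85],0)"
```

```text
t 24.60 pos [472.9   7.2 110.2] yaw -0.001 F [-0.  -0.3 -0.5] op 0.337
shift cm [ 0.08 -1.59  2.51] twist -0.001
```

arm_command(plan=[{"translation": [0.1,-0.8,0.5],"twist": 0,"gripper": 0.2},{"translation": [0.1,-1.5,1.2],"twist": 0,"gripper": 0.2},{"translation": [0.1,-1.5,2],"twist": 0,"gripper": 0.2},{"translation": [0.1,-1.5,2.5],"twist": 0,"gripper": 0.2},{"translation": [0.1,-1.5,2.5],"twist": 0,"gripper": 0.2}])

```text
clock: 25.02
eef_pos: [473.2, 21.2, 83.6]
tcp_rot: [3.139, -0.008, -0.001]
contact_force: [0.4, -0.5, 0.1]
opening: 0.334
```

```bash
python3 -c "
from h import *
shift([474,23,43.5],0)
m=snap('wrist','w30',(200,110,440,310),3)
p=sense()['eef_pos'];print((proj(m,[p[0],p[1],p[2]+10.5])-[200,110])*3,(proj(m,[474,23,64])-[200,110])*3)"
```

```text
t 25.02 pos [473.2  21.2  83.6] yaw -0.001 F [ 0.4 -0.5  0.1] op 0.334
shift cm [ 0.05 -0.19  4.01] twist -0.001
[366.89988539 440.07335403] [367.48634268 361.19345868]
```

View pics/w30.png

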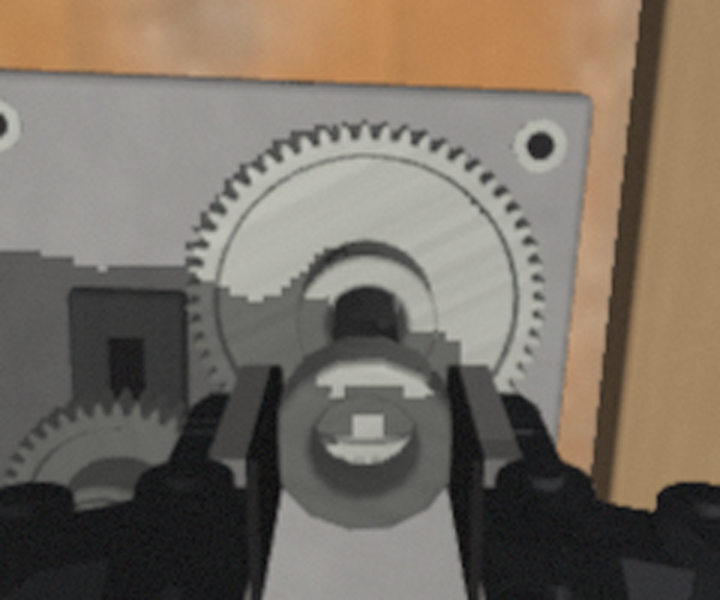

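arm_command(plan=[{"translation": [0.05,-0.2,0.2],"twist": 0,"gripper": 0.2},{"translation": [0.05,-0.2,0.8],"twist": 0,"gripper": 0.2},{"translation": [0.05,-0.2,1.7],"twist": 0,"gripper": 0.2},{"translation": [0.05,-0.2,2.6],"twist": 0,"gripper": 0.2},{"translation": [0.05,-0.2,3.4],"twist": 0,"gripper": 0.2}])

```text
clock: 25.48
eef_pos: [473.8, 23.2, 49.1]
tcp_rot: [3.139, -0.008, -0.002]
contact_force: [-1.3, 4.7, 1.5]
opening: 0.336
```

```bash
python3 -c "
from h import *
shift([474,23,43.5],0)
m=snap('wrist','w31',(200,110,440,310),3)"
```

```text
t 25.48 pos [473.8  23.2  49.1] yaw -0.002 F [-1.3  4.7  1.5] op 0.336
shift cm [0.01 0.02 0.56] twist -0.002
```

View pics/w31.png

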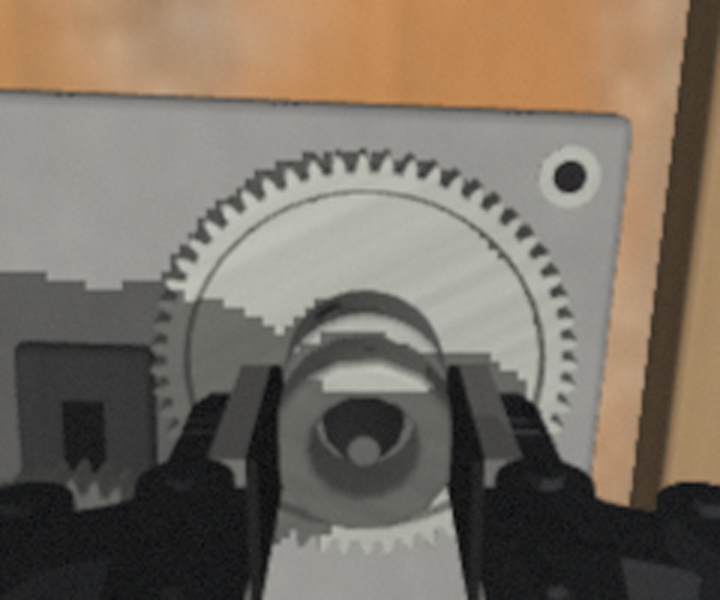

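arm_command(plan=[{"translation": [0,-0.1,0],"twist": 0,"gripper": 0.2},{"translation": [0,-0.1,0.3],"twist": 0,"gripper": 0.2},{"translation": [0,-0.1,0.6],"twist": 0,"gripper": 0.2},{"translation": [0,-0.1,0.8],"twist": 0,"gripper": 0.2},{"translation": [0,-0.1,0.8],"twist": 0,"gripper": 0.2}])

```text
clock: 25.95
eef_pos: [473.7, 24.3, 42.3]
tcp_rot: [3.139, -0.007, -0.002]
contact_force: [-12.0, 0.2, 41.6]
opening: 0.333
```

```bash
python3 -c "
from h import *
shift([474,23,43.5],0)
m=snap('wrist','w32',(200,110,440,310),3)
m=snap('scene','s32',(255,180,415,280),5)"
```

```text
t 25.95 pos [473.7  24.3  42.3] yaw -0.002 F [-12.    0.2  41.6] op 0.333
shift cm [ 0.03  0.13 -0.12] twist -0.002
```

View pics/w32.png

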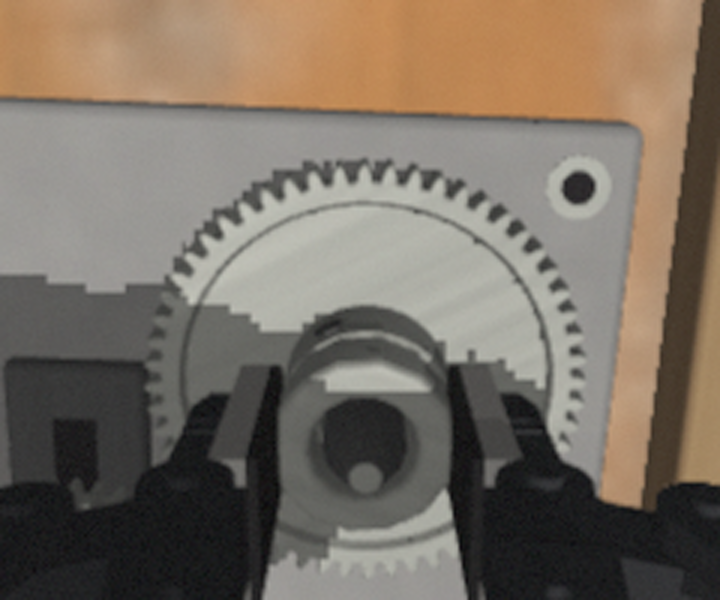

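View pics/s32.png

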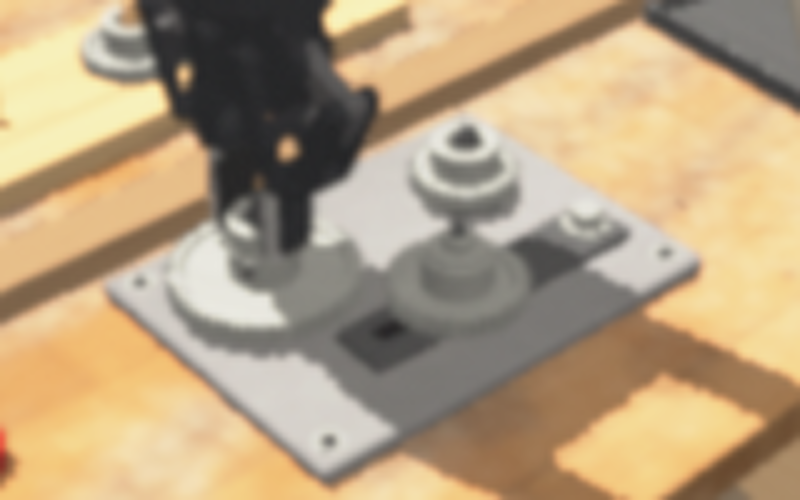

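arm_command(plan=[{"translation": [0,0,0.1],"twist": 0,"gripper": 0.2},{"translation": [0,0,0.1],"twist": 0,"gripper": 0.2},{"translation": [0,0,0.1],"twist": 0,"gripper": 0.2},{"translation": [0,0,0.1],"twist": 0,"gripper": 0.2},{"translation": [0,0,0.1],"twist": 0,"gripper": 0.2}])

```text
clock: 26.47
eef_pos: [473.6, 24.2, 42.5]
tcp_rot: [3.139, -0.007, -0.002]
contact_force: [-6.2, 1.5, 20.0]
opening: 0.33
```

arm_command(plan=[{"translation": [0,0,0],"twist": 0,"gripper": 0.2},{"translation": [0,0,-0.05],"twist": 0,"gripper": 0.4},{"translation": [0,0,-0.1],"twist": 0,"gripper": 0.56},{"translation": [0,0,-0.2],"twist": 0,"gripper": 0.56},{"translation": [0,0,-1.5],"twist": 0,"gripper": 0.56}])

```text
clock: 26.88
eef_pos: [472.3, 24.2, 56.1]
tcp_rot: [3.139, -0.004, -0.002]
contact_force: [-0.9, 0.0, 0.3]
opening: 0.558
```

```bash
python3 -c "
from h import *
shift([474,23,43.5],0)
m=snap('wrist','w33',(200,110,440,310),3)
m=snap('scene','s33',(255,180,415,280),5)"
```

```text
t 26.88 pos [472.3  24.2  56.1] yaw -0.002 F [-0.9  0.   0.3] op 0.558
shift cm [0.17 0.11 1.26] twist -0.002
```

View pics/w33.png

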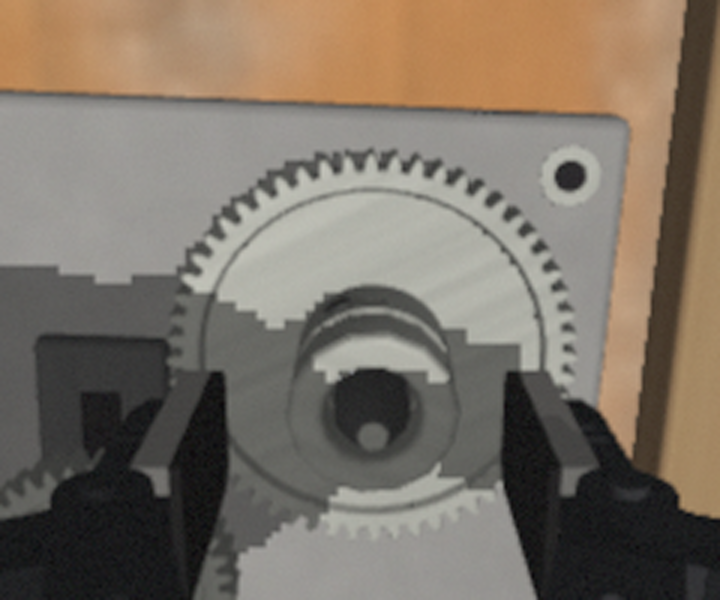

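View pics/s33.png

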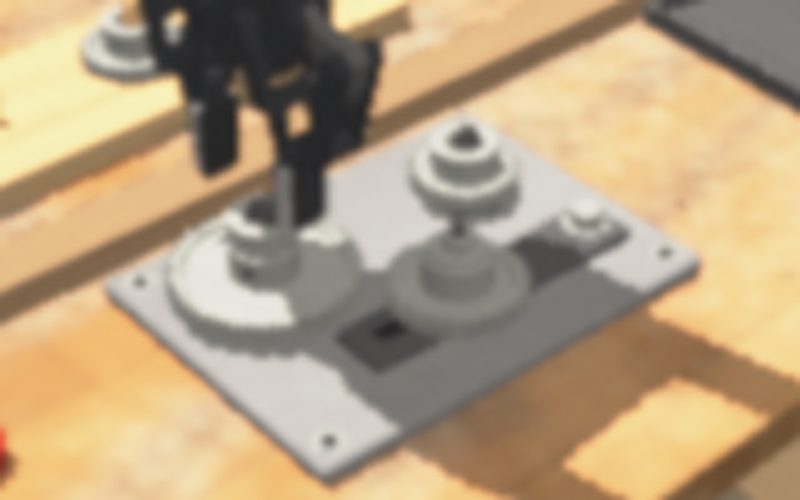

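arm_command(plan=[{"translation": [0,0,-3],"twist": 0,"gripper": 0.56},{"translation": [0,0,-6.5],"twist": 0,"gripper": 0.56},{"translation": [0,0,-9],"twist": 0,"gripper": 0.56},{"translation": [0,2,-10],"twist": 0,"gripper": 0.56},{"translation": [-1,5,-10],"twist": 0,"gripper": 0.56}])

```text
clock: 27.4
eef_pos: [467.0, -24.8, 161.2]
tcp_rot: [3.139, -0.016, 0.001]
contact_force: [1.0, -0.9, 0.1]
opening: 0.557
```

arm_command(plan=[{"translation": [-0.5,1,0],"twist": 0,"gripper": 0.56},{"translation": [-1,2,0],"twist": 0,"gripper": 0.56},{"translation": [-1,2,0],"twist": 0,"gripper": 0.56},{"translation": [-1,2,0],"twist": 0,"gripper": 0.56},{"translation": [-1,2,0],"twist": 0,"gripper": 0.56}])

```text
clock: 27.82
eef_pos: [457.1, -44.4, 160.7]
tcp_rot: [3.14, -0.016, 0.0]
contact_force: [-0.1, 0.7, -0.4]
opening: 0.558
```

```bash
python3 -c "
from h import *
shift([474,23,43.5],0)
m=snap('wrist','w34',(200,10,440,210),3)
for p in ([474,23,64],[474,23,54],[469,-96.3,50],[469,-96.3,40]): print((proj(m,p)-[200,10])*3)
m=snap('scene','s34',(255,180,415,280),5)
for p in ([474,23,54],[474,23,40],[474,23,26],[469,-96.3,40]): print((proj(m,p)-[255,180])*5)"
```

```text
t 27.82 pos [457.1 -44.4 160.7] yaw 0.000 F [-0.1  0.7 -0.4] op 0.558
shift cm [ 1.51 -6.76 11.73] twist 0.000
[421.80849037 320.82999477]
[418.8485584  321.05998027]
[395.52496991 713.87576005]
[393.91635783 700.78536667]
[255.8089829  212.17826223]
[257.01965971 238.47331364]
[258.20954397 264.31676559]
[462.69725676 139.14622042]
```

View pics/w34.png

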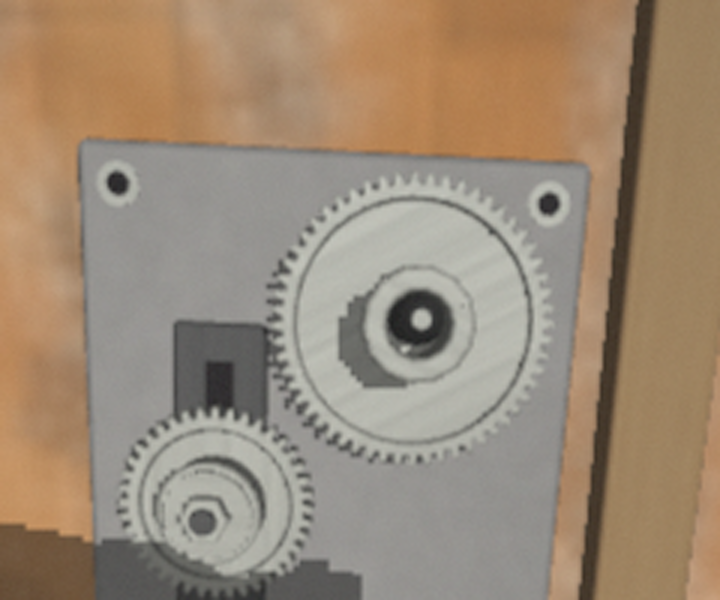

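View pics/s34.png

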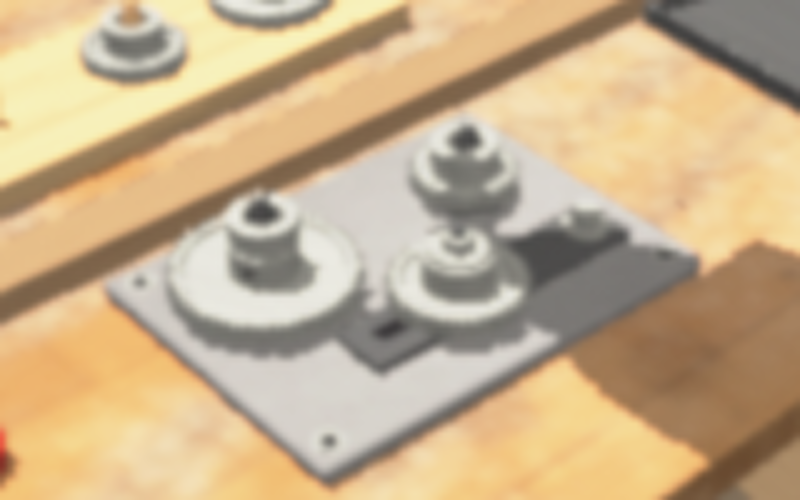

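The collar's top (wrist crop, 419,323) lies on the stud axis at its seated height (predicted 419,321). Both gears lie flat, and the arm touches nothing.

```bash
python3 -c "
from h import *
print(job.sign_off())"
```

```text
the job is handed in; nothing more can be done
None
```

The large and small gears have changed places and the collar is back on top of the large gear. I handed the job in at about 28 s on the robot's clock; the sign-off gives no verdict.

I worked in the order given: collar into the tray, large gear on the empty peg, small gear on the short stud, large gear on the long stud, then collar on the large gear's hub. I pushed each part down for about half a second or more before letting go:

| Part | Peak push (N) | Held push (N) |
|---|---|---|
| Small gear | 50 | 18 |
| Large gear | 30 | 25 |
| Collar | 42 | 20 |

- **Final pictures:** The collar's top is within about 1 mm of the predicted spot for its seated height on the long stud's axis. Both gears look flat on their shoulders. The gripper was open and clear, with about 0 N contact force.
- **Off target but mended or harmless:**
  - The arm overshot by up to about 12 mm after fast moves, so I measured again before each descent.
  - The collar touched the post sideways (about 5 N) on the way down, so I shifted 1 mm before pressing it home.
  - The first push on the small gear was harder than I meant.

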